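# Dial the ball dispenser and tip the small milling balls into the bowl

## Task

Get the three small milling balls ready for the glaze mill: with the tube still leaning back at rest, turn the wooden disc on its mouth until the middle-sized hole is over the tube, so that the small balls will pass but the big one cannot. Then swing the tube over by its wire handle, as far as it goes, so that the three small balls roll into the clay bowl in front while the big ball stays in the tube, and let go. Do not move the bowl from its place or disturb the vase, jar and paddle.

Things in the scene. Friction and masses are not known exactly. Their poses are not given: they have to be found in the camera images.
- stand: fixed wooden stand; origin on the table below the trunnion axis, x towards its back (away from the robot), z up, y along the trunnion axis, which is 160 mm above the origin. Base board 340 x 240 x 12 mm, its centre at x = -30 mm; two uprights 50 mm deep, 15 mm thick, 180 mm tall at y = +-97.5 mm.
- tilt (a joint): swing of the clear tube about the trunnion axis, rad: 0 = at rest on its stop, mouth up and leaning 30 degrees from vertical towards the stand's -x; grows as the mouth swings forward and down to the stop at 1.75 (mouth 40 degrees below level). Stiff (friction 0.5 N m: 4 to 9 N at the handle), stays where it is left.
- bail_mid (a point): middle of the round steel cross bar (14 mm thick, along the stand's y, 95 mm free between its side arms) of the tube's wire handle, 150 mm from the trunnion axis. At rest it is behind the tube, 132 mm towards stand +x and 71 mm above the axis; fully tipped it has gone over the top to 93 mm in front (-x) and 118 mm above. Axes as tube_mid.
- tube_mid (a point): middle of the inside of the clear plastic tube (bore 52 mm, inside length 145 mm, outside 60 mm), 12.5 mm from the trunnion axis towards the closed end; z along the tube out of its mouth, y = stand's y, x points away from the side that is lower when tipped. The big ball lies at the closed end, the three small ones before it.
- dial (a joint): turn of the plywood gate disc (156 mm wide, 6 mm thick) over the tube's mouth, rad; its axis is parallel to the tube, 46 mm beside it. Grows counter-clockwise seen facing the disc's outer face. Over the tube: at 0 the 20 mm hole (no ball passes), at 1.2 the 40 mm hole (only small balls pass), at 2.4 the 54 mm hole (all pass). Stops at -0.5 and 2.7. Friction 0.12 N m, stays put.
- dial_grip (a point): grip point of the knob on the disc's axis: a wooden bar 60 mm long, 16 mm thick, standing 40 mm proud of the disc's outer face; the point lies 24 mm above that face. z points out of the disc along its axis (30 degrees from vertical at rest), x runs along the bar, y across its thickness; it turns with the disc.
- bowl: loose clay bowl on the base board in front of the tube, rim 164 mm across, 60 mm high, 0.6 kg; origin at the centre of its underside.
- ball0_center (a point): centre of small white ceramic ball, 30 mm diameter, 34 g, in the tube
- ball1_center (a point): centre of small white ceramic ball, 30 mm diameter, 34 g, in the tube
- ball2_center (a point): centre of small white ceramic ball, 30 mm diameter, 34 g, in the tube
- ball0: small ball (see its centre point)
- ball1: small ball (see its centre point)
- ball2: small ball (see its centre point)
- ball_big_center (a point): centre of the big white ceramic ball, 46 mm diameter, at the closed end of the tube; it must stay in the tube
- vase: bystander: standing clay vase, 90 mm wide, 140 mm tall, origin under its centre
- paddle: bystander: flat wooden paddle, about 190 mm long, 12 mm thick, lying on the table; origin at its underside
- jar: bystander: standing closed brown jar, 84 mm wide, 105 mm tall, origin under its centre
There are look-alikes about, which are no part of the job. What is shaped like the bowl but black, purple or turquoise is not meant.

How it is judged:
On the way, in this order (a step that is already met when the one before it is completed fails the run):
1. with the tube still leaning back at rest, the middle-sized hole is turned over the tube's mouth (dial 1.2 +- 0.12 rad) (value of joint dial between 1.08 and 1.32 rad and value of joint tilt below 0.25 rad), for 0.2 s.
2. the tube is swung over, mouth down, close to its stop (tilt above 1.45 rad) (value of joint tilt above 1.45 rad), for 0.2 s.
At the end, for the whole second after the job is handed in: The three small balls rest in the bowl (below its rim, within 75 mm of its axis, under 50 mm/s); the big ball is in the tube (within 70 mm of its middle); the tube is left tipped (above 1.4 rad); the bowl stands upright (within 0.15 rad) within 30 mm of its start (z of ball0_center in the frame of bowl between 0 and 0.06 m and horizontal distance between each of ball0_center, ball1_center, ball2_center and bowl below 0.075 m and z of ball1_center in the frame of bowl between 0 and 0.06 m and z of ball2_center in the frame of bowl between 0 and 0.06 m and linear speed of each of ball0, ball1, ball2 below 0.05 m/s and distance between ball_big_center and tube_mid below 0.07 m and distance of bowl from where it was at the start of the episode below 0.03 m and angle between bowl's own z axis and vertical below 0.15 rad and value of joint tilt above 1.4 rad); the robot touches nothing.
It fails at once if the big ball leaves the tube (distance between ball_big_center and tube_mid above 0.08 m).
It fails at once if the vase is moved more than 30 mm or knocked over (distance of vase from where it was at the start of the episode above 0.03 m or angle between vase's own z axis and vertical above 0.4 rad).
It fails at once if the paddle is moved more than 30 mm or knocked over (distance of paddle from where it was at the start of the episode above 0.03 m or angle between paddle's own z axis and vertical above 0.4 rad).
It fails at once if the jar is moved more than 30 mm or knocked over (distance of jar from where it was at the start of the episode above 0.03 m or angle between jar's own z axis and vertical above 0.4 rad).
It also fails if it takes over 56 s, if anything falls off the work surface, if the arm or the gripper's body presses on something with over 40 N, if the wrist force passes 120 N, or if a joint passes its speed limit or range.

## Robot

A 6-joint arm with a two-finger parallel gripper is mounted at the origin on the work surface. World frame = base frame: x ahead of the robot, y to its left, z up, the work surface at z = 0. Lengths are in m, angles in rad, forces in N, time in s.
With the tool pointing down it reaches from about 0.375 to 0.9 m from the base axis. Payload 3.1 kg.
Tool frame: the origin (TCP) lies midway between the tips of the shut fingers; the grasp point (between the pads) lies 19 mm behind it; z points along the fingers, y is the line along which they close (so a half turn about z gives the same grasp; the last joint's range is limited). The gripper opens to 85 mm and grips with 20 to 120 N. Pads are 22 mm wide; open, the fingers measure 114 mm over their backs; the gripper's body (76 mm by 85 mm) begins 54 mm behind the grasp point. The pads swing forward as they close: fully open they stand 13 mm farther back than shut.
Start: joints at [1.05, 0.527, 1.433, -0, 1.181, -0.178], TCP at [0.21, 0.589, 0.21] pointing down, gripper open.
Joint ranges: [-3.08, 3.08], [-0.75, 2.2], [0.22, 2.44], [-1.43, 4.57], [0, 2.65], [-2.85, 2.85]. Speed limits (rad/s): [2.79, 2.79, 3.14, 3.14, 3.14, 3.14].

## Interface

Orientations are given as a unit quaternion [x, y, z, w].
In Python, from station import manip gives the robot as it stands. The module is installed in compiled form; this text tells all that it offers.
- The arm moves only by the tool apply_moves, never from a script. Its arguments are lists of equal length, an entry for each row: "claw": the gripper's target within -1 to 1 (fully open at 1, half-way at 0, shut at -1); "travel": the shift along the tool's x, y, z scaled (see below), a list of three; "turn": the turn, a rotation vector about the tool's x, y, z scaled (see below), a list of three. In form: {"claw": [claw, ...], "travel": [[dx, dy, dz], ...], "turn": [[rx, ry, rz], ...]}. A call has 1 to 5 rows; each row is the pose to reach, as a shift and turn from the pose commanded when the call began, along the tool's axes at that moment, turning the shorter way round; what a row does not reach only later rows make up. The controller multiplies each number of a shift by 800 mm and each number of a turn by 180 degrees. A row lasts 1/12 s, in which the tool goes at most 41.7 mm and 7.16 degrees, less where a joint would pass 70% of its speed; a pose out of reach is approached as far as the arm can. A call with a number of a shift or a turn outside -1 to 1 is refused whole. A call with a gripper value outside its range is refused whole. The fingers move at their own pace and stop on an object; "newtons" is the grip in N (left out, the last holds). Time passes only in rows, so rows that repeat a pose let the fingers close. It gives the time, the measured TCP pose, the force, the opening and the grip force at its end, in the units of the state.
- manip.sense(): the state, without advancing time (a new reading comes with each control period).
- manip.snapshot(name): name is "scene" or "top"; returns a dict with "pixels" (420x560x3 uint8, red, green, blue), "depth" (420x560 float32, m along the optical axis (not along the pixel's ray), 0 where there is no reading), "intrinsics" (3x3 intrinsics, pixels), "k1" (the pictures are not rectified: a ray, as slopes to the right and down, at radius r is drawn at 1 + k1 r^2 times it, then the intrinsics apply), "R" (3x3) and "t" (3): a world point X has camera coordinates R X + t. Camera axes: x right, y down, z forward; pixel columns grow to the right and rows downward; lengths in m; the calibration is good to about 2 mm. A picture is of the moment at which its call begins.
- manip.sign_off(): hands the job in; it is judged then, once.
The state is a dict: "t": time; "q": joint angles; "qd": joint speeds; "tau": joint torques, N m; "tcp_pos": TCP position; "tool_rot": TCP orientation; "force": force on the tool from outside, world axes, zero at the start; "ft_torque": the same for the moment, N m; "finger_gap": opening from 0.0 (shut) to 1.0 (fully open); "gripper_force": force on a finger pad.
Only numpy, scipy, OpenCV 4.12 (cv2) and the standard library are available. Lean on these libraries where they do the work, as an engineer would, in place of code of your own. Each camera call takes 0.05 s, during which the arm holds its last target. There are 200 camera calls.

## Working session

There is one attempt and no reset: what is moved stays moved. The work goes in short steps, Python scripts to look and compute and a tool call to move; the robot and the scene stay as the last step left them, time stands still between calls to the robot, and variables do not carry over. Pictures are saved under pics/ and viewed, at most 10 in all, crops included, and the job is handed in when it is done.

Besides the shell and the picture viewer there is one more tool, called after ">>>" as name(argument=value, ...) on one line, values as JSON. apply_moves: Moves the arm, as the interface text tells. Shifts and turns lie within -1 to 1; 1 stands for 800 mm of shift or 180 degrees of turn. Its arguments: {"type":"object","properties":{"claw":{"type":"array","items":{"type":"number"}},"travel":{"type":"array","items":{"type":"array","items":{"type":"number"}}},"turn":{"type":"array","items":{"type":"array","items":{"type":"number"}}},"newtons":{"type":"number"}},"required":["claw","travel","turn"]}

```bash
mkdir -p pics; python3 - <<'E'
from station import manip
import cv2,numpy as np
s=manip.sense();print(s)
for n in("scene","top"):
    d=manip.snapshot(n);np.savez(f"{n}0.npz",**d);cv2.imwrite(f"pics/{n}0.png",d["pixels"][...,::-1])
    print(n,d["intrinsics"],d["k1"],d["R"],d["t"], -d["R"].T@d["t"])
E
```

```text
{'t': 0.0, 'q': array([ 1.04950460e+00,  5.28496091e-01,  1.43390763e+00,  8.59222004e-06,
        1.18138035e+00, -1.78464438e-01]), 'qd': array([-8.18603341e-05, -1.84184240e-04, -3.33171076e-04,  5.04908431e-04,
       -2.29850698e-04, -1.76746586e-03]), 'tau': array([ 7.70521074e-04, -4.42347336e+01, -1.78026098e+01, -2.15986011e-04,
        8.39717482e-03, -1.14632178e-05]), 'tcp_pos': array([0.20965875, 0.58797846, 0.20901358]), 'tool_rot': array([ 1.70576957e-01,  9.85343748e-01, -1.02796602e-03, -3.79323756e-04]), 'force': array([ 0.55534199, -0.45096473, -1.41665216]), 'ft_torque': array([-0.03257076,  0.02429681,  0.00890352]), 'gripper_force': 0.0, 'finger_gap': 0.9963953049574196}
scene [[390.78093091   0.         276.60526629]
 [  0.         390.78093091 209.68362529]
 [  0.           0.           1.        ]] -0.10319154847141206 [[-0.63580566  0.77181703  0.00704484]
 [ 0.64299338  0.53468856 -0.54833171]
 [-0.42697855 -0.34410262 -0.83623125]] [ 0.27697809 -0.24497611  1.57515349] [1.006179   0.45922395 1.18091314]
top [[483.43639539   0.         277.58817114]
 [  0.         483.43639539 212.3720795 ]
 [  0.           0.           1.        ]] -0.11542560004657833 [[-7.84966908e-03 -9.99969106e-01  4.13094013e-04]
 [-9.80572016e-01  7.61642996e-03 -1.96011506e-01]
 [ 1.96002304e-01 -1.94369389e-03 -9.80601509e-01]] [0.01894226 0.48277845 1.40221399] [0.19871056 0.0179901  1.46963546]
```

View pics/scene0.png

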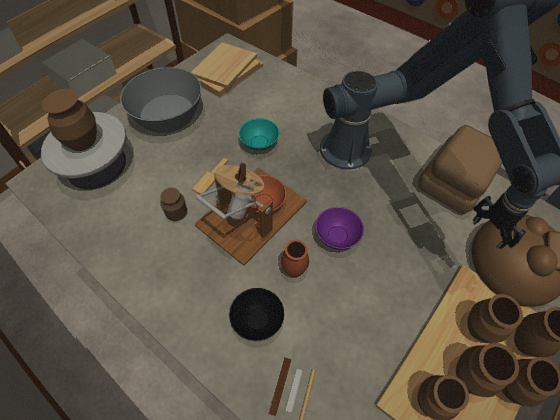

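View pics/top0.png

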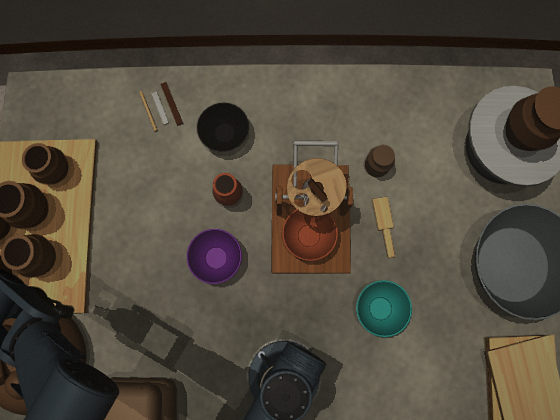

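The scene view shows the stand at about (250,210), with disc and knob at (240,180). In the top view the board spans about (272–350, 165–273), the knob is at (318,187), the handle bar at (316,143) and the red bowl at (311,235). I'll measure these next.

```bash
cat > h.py <<'E'
import numpy as np,cv2
def ray(d,uv):
    K=d["intrinsics"];D=np.array([float(d["k1"]),0,0,0,0])
    p=cv2.undistortPoints(np.array(uv,float).reshape(-1,1,2),K,D).reshape(-1,2)
    R=d["R"];c=-R.T@d["t"]; v=np.c_[p,np.ones(len(p))]@R
    return c,v
def onz(d,uv,z):
    c,v=ray(d,uv);return c+v*((z-c[2])/v[:,2])[:,None]
def atdepth(d,uv,dep):
    c,v=ray(d,uv);return c+v*np.asarray(dep)[:,None]
def proj(d,X):
    X=np.atleast_2d(X);p,_=cv2.projectPoints(X.astype(float),cv2.Rodrigues(d["R"])[0],d["t"],d["intrinsics"],np.array([float(d["k1"]),0,0,0,0]));return p.reshape(-1,2)
def cloud(d):
    h,w=d["depth"].shape;vv,uu=np.mgrid[:h,:w]
    return atdepth(d,np.c_[uu.ravel(),vv.ravel()],d["depth"].ravel()).reshape(h,w,3)
E
python3 - <<'E'
from h import *
t=dict(np.load("top0.npz"));s=dict(np.load("scene0.npz"))
def crop(d,x,y,w,h,n,k=5):
    im=cv2.resize(d["pixels"][y:y+h,x:x+w],None,fx=k,fy=k,interpolation=cv2.INTER_CUBIC)
    im=np.clip(im.astype(float)*1.6,0,255).astype(np.uint8);cv2.imwrite(n,im[...,::-1])
crop(t,250,130,120,110,"pics/t1.png");crop(s,185,150,130,120,"pics/s1.png")
P=cloud(t)
# board: points near z=0.012
im=t["pixels"].astype(int)
reg=np.zeros(im.shape[:2],bool);reg[155:285,262:360]=1
hsv=cv2.cvtColor(t["pixels"],cv2.COLOR_RGB2HSV)
print("hsv board",hsv[265,280],hsv[255,345],"table",hsv[290,300],hsv[200,262])
m=reg&(abs(P[...,2]-.012)<.006)&(hsv[...,1]>90)
n,l,st,ce=cv2.connectedComponentsWithStats(m.astype(np.uint8));
print(m.sum())
rect=cv2.minAreaRect(np.argwhere(m)[:,::-1].astype(np.float32));print(rect)
b=onz(t,cv2.boxPoints(rect),.012);print(b)
# disc cloud
for (u,v) in [(300,170),(340,185),(320,210),(318,187),(316,143),(296,150),(311,235),(283,197),(350,203)]:
    print((u,v),P[v,u].round(4),hsv[v,u])
E
```

```text
hsv board [ 11 157 109] [ 13 161  95] table [23 57 89] [ 22  55 107]
3576
((310.5, 219.0), (108.0, 79.0), 90.0)
[[ 0.64190136  0.03459537  0.012     ]
 [ 0.6403834  -0.21406745  0.012     ]
 [ 0.30209687 -0.20159671  0.012     ]
 [ 0.30443115  0.03635607  0.012     ]]
(300, 170) [ 0.6259 -0.0564  0.0086] [ 11 164  98]
(340, 185) [ 0.516  -0.1488  0.2424] [ 16 123 154]
(320, 210) [ 0.4553 -0.0971  0.2135] [ 16 112 114]
(318, 187) [ 0.5036 -0.0882  0.2715] [ 13 138  35]
(316, 143) [ 0.6339 -0.089   0.238 ] [ 20  21 147]
(296, 150) [ 0.618  -0.0354  0.2276] [ 21  24 107]
(311, 235) [ 0.4174 -0.0855  0.022 ] [  8 176 132]
(283, 197) [5.027e-01 1.000e-04 1.652e-01] [ 22  22 128]
(350, 203) [ 0.4821 -0.1838  0.1756] [ 12 158 102]
```

View pics/t1.png

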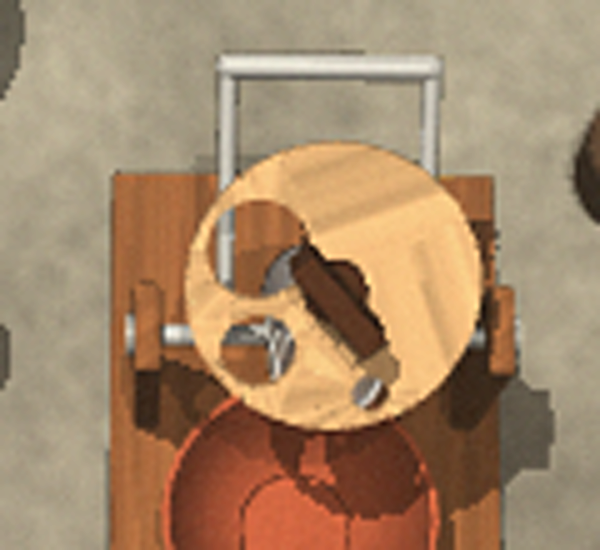

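View pics/s1.png

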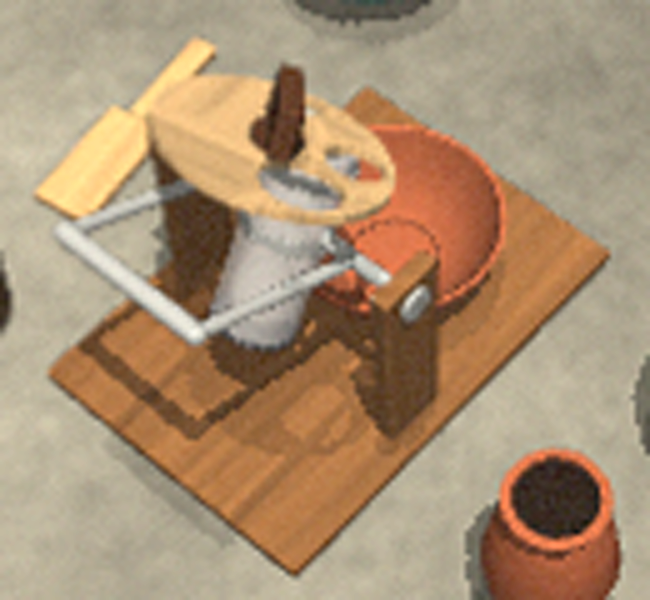

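The top crop shows the large hole at crop (257,248), the middle one at (258,350) and the small one at (370,390). The knob bar runs from (300,255) to (375,350), and the bail bar lies at (330,66). The scene crop confirms the tube is at rest with the bail behind it. Next come the stand pose, disc plane, hole angles and knob direction.

```bash
cat > meas.py <<'E'
from h import *
def disc(t,s,verbose=1):
    out={}
    # board edges -> yaw
    P=cloud(t);hsv=cv2.cvtColor(t["pixels"],cv2.COLOR_RGB2HSV)
    m=(hsv[...,1]>110)&(hsv[...,0]<16)&(hsv[...,2]>60)
    vs=np.r_[225:268];
    L=[];Rr=[]
    for v in vs:
        u=np.where(m[v,262:362])[0]+262; L.append((u.min(),v));Rr.append((u.max(),v))
    for n,e in(("L",L),("R",Rr)):
        w=onz(t,e,.012);k=np.polyfit(w[:,0],w[:,1],1);r=w[:,1]-np.polyval(k,w[:,0]);ok=abs(r)<.004
        k=np.polyfit(w[ok,0],w[ok,1],1);print("edge",n,"yaw",k[0],"y at x=.5",np.polyval(k,.5),"used",ok.sum())
    for u in(280,340):
        col=np.where(m[160:280,u])[0]+160;print("x ends",onz(t,[(u,col.min()-.5),(u,col.max()+.5)],.012)[:,:2].round(4).tolist())
    return
if __name__=="__main__":
    t=dict(np.load("top0.npz"));s=dict(np.load("scene0.npz"))
    disc(t,s)
    for nm,d in(("top",t),("scene",s)):
        P=cloud(d);hsv=cv2.cvtColor(d["pixels"],cv2.COLOR_RGB2HSV)
        box=(abs(P[...,0]-.5)<.12)&(abs(P[...,1]+.09)<.12)&(P[...,2]>.19)
        m=box&(hsv[...,0]>12)&(hsv[...,0]<22)&(hsv[...,1]>80)&(hsv[...,2]>100)
        X=P[m];c=np.median(X,0)
        for _ in range(5):
            c0=X.mean(0);n=np.linalg.svd(X-c0)[2][2];n*=np.sign(n[2]);r=(X-c0)@n;X=X[abs(r)<.004]
        print(nm,"n",n.round(4),"mean",c0.round(4),"rms",r.std(),len(X))
        # outer boundary of disc mask: fit ellipse of convex hull mapped on the plane
        hull=cv2.convexHull(np.argwhere(m)[:,::-1].astype(np.float32)).reshape(-1,2)
        a=np.array([-.5,0,.866]);
        cc,v=ray(d,hull);Q=cc+v*(((c0-cc)@a)/(v@a))[:,None]
        e1=np.array([.866,0,.5]);e2=np.array([0,1.,0])
        q=np.c_[(Q-c0)@e1,(Q-c0)@e2].astype(np.float32)
        (x,y),rad=cv2.minEnclosingCircle(q);A=np.c_[2*q,np.ones(len(q))];sol=np.linalg.lstsq(A,(q**2).sum(1),rcond=None)[0]
        C=c0+sol[0]*e1+sol[1]*e2;print(" centre",C.round(4),"r",np.sqrt(sol[2]+sol[0]**2+sol[1]**2),"minenc r",rad, "a-offset",C@a)
        # knob dark pixels, above plane
        k=box&(((P-C)@a)>.025)&(hsv[...,2]<110)&(np.linalg.norm(P-C,axis=2)<.08)
        Y=P[k];g=np.c_[(Y-C)@e1,(Y-C)@e2,(Y-C)@a]
        top=g[g[:,2]>.034];print(" knob n",len(Y),"h pct",np.percentile(g[:,2],[50,90,98]),"top mean",top.mean(0),len(top))
        w=np.linalg.svd(top[:,:2]-top[:,:2].mean(0))[2][0];print(" bar dir(e1,e2)",w,"extent",np.ptp(top[:,:2]@w),"ang",np.degrees(np.arctan2(w[1],w[0])))
        # holes: non-wood inside disc
        warp=[]
        N=320;gx,gy=np.meshgrid(np.linspace(-.08,.08,N),np.linspace(-.08,.08,N))
        W=C+gx[...,None]*e1+gy[...,None]*e2
        uv=proj(d,W.reshape(-1,3)).reshape(N,N,2).astype(np.float32)
        img=cv2.remap(d["pixels"],uv[...,0],uv[...,1],cv2.INTER_CUBIC)
        cv2.imwrite(f"pics/disc_{nm}.png",cv2.resize(np.clip(img*1.5,0,255).astype(np.uint8),(480,480))[...,::-1])
    a_=cv2.imread("pics/disc_top.png");b_=cv2.imread("pics/disc_scene.png");cv2.imwrite("pics/disc.png",cv2.resize(np.hstack([a_,b_]),(800,400)))
E
python3 meas.py
```

```text
edge L yaw -0.00576734301562126 y at x=.5 0.032218199385120876 used 43
edge R yaw -0.007577220738008326 y at x=.5 -0.20297254592660666 used 42
x ends [[0.6433, 0.0063], [0.3057, 0.0093]]
x ends [[0.6389, -0.1824], [0.304, -0.1714]]
top n [-0.5019  0.0069  0.8649] mean [ 0.5151 -0.095   0.2417] rms 0.001943257838850257 1667
 centre [ 0.5114 -0.0864  0.2396] r 0.07798509197120551 minenc r 0.07864319533109665 a-offset -0.04821074264772188
 knob n 161 h pct [0.03924444 0.04261455 0.04395679] top mean [0.00065812 0.00064173 0.03952905] 147
 bar dir(e1,e2) [-0.76426877 -0.64489786] extent 0.06129479193564022 ang -139.84198218538452
scene n [-0.496   0.0119  0.8683] mean [ 0.5186 -0.0912  0.2445] rms 0.0012772352814765145 747
 centre [ 0.5413 -0.0886  0.2577] r 0.09877400041290575 minenc r 0.1267976462841034 a-offset -0.047510169306258815
 knob n 82 h pct [0.03890562 0.04078314 0.04152025] top mean [-0.03201753  0.00287478  0.03877832] 63
 bar dir(e1,e2) [0.76509128 0.64392183] extent 0.06146938353715879 ang 40.08488637888088
```

View pics/disc.png

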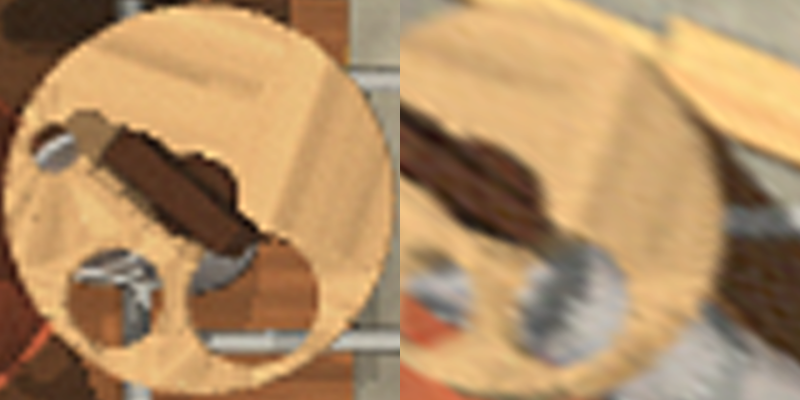

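The two views agree:
- **Disc centre:** (0.511,-0.086,0.240), radius 78 mm as specified.
- **Disc normal:** tilted 30°.
- **Knob bar:** at 40°.
- **Holes:** at 200°, 132° and 60°, so the dial is at about 0.35 rad and needs about +49° counter-clockwise.

Next I'll plan the approach.

```bash
cat > plan.py <<'E'
import numpy as np
from scipy.spatial.transform import Rotation as Ro, Slerp
def frame(z,y):
    z=np.array(z,float);z/=np.linalg.norm(z);y=np.array(y,float);y-=z*(y@z);y/=np.linalg.norm(y)
    return Ro.from_matrix(np.c_[np.cross(y,z),y,z])
def plan(p0,R0,wps,claw,vmax=.038,wmax=6.5,hold=0):
    """wps: list of (pos,Rot[,vmax,wmax]); prints calls of 5 rows"""
    rows=[];p,R=np.array(p0),R0
    for w in wps:
        q,S=np.array(w[0]),w[1];v,a=(w[2:] if len(w)>2 else (vmax,wmax))
        rv=(R.inv()*S).as_rotvec();n=max(1,int(np.ceil(max(np.linalg.norm(q-p)/v,np.degrees(np.linalg.norm(rv))/a))))
        for i in range(1,n+1): rows.append((p+(q-p)*i/n,R*Ro.from_rotvec(rv*i/n)))
        p,R=q,S
    rows+=[rows[-1]]*hold
    bp,bR=np.array(p0),R0
    for k in range(0,len(rows),5):
        T=[];U=[]
        for q,S in rows[k:k+5]:
            T.append((bR.inv().apply(q-bp)/.8).round(4).tolist());U.append(((bR.inv()*S).as_rotvec()/np.pi).round(4).tolist())
        print('{"claw":%s,"travel":%s,"turn":%s}'%([claw]*len(T),T,U))
        bp=bp+bR.apply(np.array(T[-1])*.8);bR=bR*Ro.from_rotvec(np.array(U[-1])*np.pi)
    return bp,bR
def now():
    from station import manip
    s=manip.sense();return s,s["tcp_pos"],Ro.from_quat(s["tool_rot"])
C=np.array([.5114,-.0862,.2396]);a=np.array([-.5,0,.866]);e1=np.array([.866,0,.5]);e2=np.array([0,1.,0])
def knobR(deg): t=np.radians(deg);return frame(-a,np.cos(t)*e1+np.sin(t)*e2)
E
python3 - <<'E'
from plan import *
s,p,R=now()
K=knobR(-49.9)
half=Slerp([0,1],Ro.concatenate([R,K]))([.5])[0]
plan(p,R,[([.37,.27,.36],half),(C+.107*a,K)],1)
E
```

```text
{"claw":[1, 1, 1, 1, 1],"travel":[[-0.0293, -0.0279, -0.0171], [-0.0586, -0.0559, -0.0342], [-0.0879, -0.0838, -0.0513], [-0.1172, -0.1118, -0.0684], [-0.1465, -0.1397, -0.0855]],"turn":[[-0.009, -0.0016, 0.0296], [-0.018, -0.0032, 0.0591], [-0.027, -0.0048, 0.0887], [-0.036, -0.0064, 0.1182], [-0.045, -0.008, 0.1478]]}
{"claw":[1, 1, 1, 1, 1],"travel":[[-0.0386, -0.0093, -0.0189], [-0.0772, -0.0186, -0.0378], [-0.1157, -0.0279, -0.0568], [-0.1543, -0.0371, -0.0757], [-0.1929, -0.0464, -0.0946]],"turn":[[-0.009, -0.0016, 0.0295], [-0.0181, -0.0032, 0.0591], [-0.0271, -0.0048, 0.0887], [-0.0361, -0.0063, 0.1182], [-0.0451, -0.0079, 0.1478]]}
{"claw":[1, 1, 1, 1, 1],"travel":[[-0.0385, 0.0116, -0.0178], [-0.0844, 0.0089, -0.0186], [-0.1303, 0.0062, -0.0194], [-0.1762, 0.0035, -0.0202], [-0.2221, 0.0008, -0.0211]],"turn":[[-0.009, -0.0016, 0.0295], [-0.0189, -0.0034, 0.062], [-0.0288, -0.0051, 0.0945], [-0.0387, -0.0069, 0.1271], [-0.0487, -0.0087, 0.1596]]}
{"claw":[1, 1, 1, 1, 1],"travel":[[-0.0415, 0.0196, 0.0017], [-0.0831, 0.0393, 0.0035], [-0.1246, 0.059, 0.0052], [-0.1662, 0.0786, 0.0069], [-0.2077, 0.0983, 0.0086]],"turn":[[-0.0099, -0.0017, 0.0325], [-0.0198, -0.0035, 0.065], [-0.0297, -0.0052, 0.0975], [-0.0396, -0.007, 0.13], [-0.0495, -0.0088, 0.1625]]}
{"claw":[1],"travel":[[-0.0266, 0.0368, 0.0072]],"turn":[[-0.0099, -0.0017, 0.0325]]}
```

>>> apply_moves(claw=[1,1,1,1,1], travel=[[-0.0293,-0.0279,-0.0171],[-0.0586,-0.0559,-0.0342],[-0.0879,-0.0838,-0.0513],[-0.1172,-0.1118,-0.0684],[-0.1465,-0.1397,-0.0855]], turn=[[-0.009,-0.0016,0.0296],[-0.018,-0.0032,0.0591],[-0.027,-0.0048,0.0887],[-0.036,-0.0064,0.1182],[-0.045,-0.008,0.1478]])

```text
t: 0.52
tcp_pos: [0.2829, 0.4423, 0.2784]
tool_rot: [0.394, 0.916, 0.067, 0.024]
force: [0.6, -0.3, 0.2]
finger_gap: 1.0
gripper_force: 0.0
```

>>> apply_moves(claw=[1,1,1,1,1], travel=[[-0.0386,-0.0093,-0.0189],[-0.0772,-0.0186,-0.0378],[-0.1157,-0.0279,-0.0568],[-0.1543,-0.0371,-0.0757],[-0.1929,-0.0464,-0.0946]], turn=[[-0.009,-0.0016,0.0295],[-0.0181,-0.0032,0.0591],[-0.0271,-0.0048,0.0887],[-0.0361,-0.0063,0.1182],[-0.0451,-0.0079,0.1478]])

```text
t: 0.93
tcp_pos: [0.3555, 0.2976, 0.3471]
tool_rot: [0.592, 0.794, 0.13, 0.047]
force: [0.4, -0.2, 0.7]
finger_gap: 1.0
gripper_force: 0.0
```

>>> apply_moves(claw=[1,1,1,1,1], travel=[[-0.0385,0.0116,-0.0178],[-0.0844,0.0089,-0.0186],[-0.1303,0.0062,-0.0194],[-0.1762,0.0035,-0.0202],[-0.2221,0.0008,-0.0211]], turn=[[-0.009,-0.0016,0.0295],[-0.0189,-0.0034,0.062],[-0.0288,-0.0051,0.0945],[-0.0387,-0.0069,0.1271],[-0.0487,-0.0087,0.1596]])

```text
t: 1.35
tcp_pos: [0.4049, 0.1264, 0.3491]
tool_rot: [0.767, 0.609, 0.19, 0.069]
force: [0.3, -0.3, 0.4]
finger_gap: 1.001
gripper_force: 0.0
```

>>> apply_moves(claw=[1,1,1,1,1], travel=[[-0.0415,0.0196,0.0017],[-0.0831,0.0393,0.0035],[-0.1246,0.059,0.0052],[-0.1662,0.0786,0.0069],[-0.2077,0.0983,0.0086]], turn=[[-0.0099,-0.0017,0.0325],[-0.0198,-0.0035,0.065],[-0.0297,-0.0052,0.0975],[-0.0396,-0.007,0.13],[-0.0495,-0.0088,0.1625]])

```text
t: 1.77
tcp_pos: [0.4488, -0.052, 0.3348]
tool_rot: [0.891, 0.378, 0.237, 0.086]
force: [0.1, 0.8, -0.0]
finger_gap: 0.999
gripper_force: 0.0
```

>>> apply_moves(claw=[1,1,1], travel=[[-0.0266,0.0368,0.0072],[-0.0266,0.0368,0.0072],[-0.0266,0.0368,0.0072]], turn=[[-0.0099,-0.0017,0.0325],[-0.0099,-0.0017,0.0325],[-0.0099,-0.0017,0.0325]])

```text
t: 2.02
tcp_pos: [0.4579, -0.0872, 0.3316]
tool_rot: [0.908, 0.33, 0.243, 0.088]
force: [0.2, 0.0, 0.2]
finger_gap: 1.005
gripper_force: 0.0
```

```bash
python3 - <<'E'
from plan import *
s,p,R=now();print(p,s["q"].round(3))
plan(p,R,[(C+.008*a,knobR(-49.9),.0205,5)],1)
E
```

```text
[ 0.45785641 -0.08717546  0.33159654] [-0.649 -0.047  2.008  0.436  0.8   -0.021]
{"claw":[1, 1, 1, 1, 1],"travel":[[0.0002, -0.0001, 0.0246], [0.0004, -0.0002, 0.0492], [0.0007, -0.0003, 0.0738], [0.0009, -0.0004, 0.0984], [0.0011, -0.0005, 0.1231]],"turn":[[-0.0001, -0.0, -0.0002], [-0.0002, -0.0, -0.0005], [-0.0002, -0.0001, -0.0007], [-0.0003, -0.0001, -0.0009], [-0.0004, -0.0001, -0.0012]]}
```

>>> apply_moves(claw=[1,1,1,1,1], travel=[[0.0002,-0.0001,0.0246],[0.0004,-0.0002,0.0492],[0.0007,-0.0003,0.0738],[0.0009,-0.0004,0.0984],[0.0011,-0.0005,0.1231]], turn=[[0,0,-0.0002],[0,0,-0.0005],[0,0,-0.0007],[0,0,-0.001],[0,0,-0.0012]])

```text
t: 2.43
tcp_pos: [0.5077, -0.0827, 0.2466]
tool_rot: [0.906, 0.334, 0.244, 0.088]
force: [0.1, -0.3, 0.2]
finger_gap: 0.998
gripper_force: 0.0
```

>>> apply_moves(claw=[1,-0.4,-0.5,-0.6,-0.6], travel=[[0,0,0],[0,0,0],[0,0,0],[0,0,0],[0,0,0]], turn=[[0,0,0],[0,0,0],[0,0,0],[0,0,0],[0,0,0]], newtons=30)

```text
t: 2.85
tcp_pos: [0.5079, -0.0847, 0.2485]
tool_rot: [0.906, 0.333, 0.244, 0.089]
force: [-0.5, -0.5, -1.0]
finger_gap: 0.451
gripper_force: 0.0
```

>>> apply_moves(claw=[-1,-1,-1,-1,-1], travel=[[0,0,0],[0,0,0],[0,0,0],[0,0,0],[0,0,0]], turn=[[0,0,0],[0,0,0],[0,0,0],[0,0,0],[0,0,0]], newtons=30)

```text
t: 3.27
tcp_pos: [0.5084, -0.0857, 0.2486]
tool_rot: [0.906, 0.333, 0.245, 0.09]
force: [-2.7, -1.2, 5.9]
finger_gap: 0.172
gripper_force: 33.2
```

>>> apply_moves(claw=[-1,-1,-1,-1,-1], travel=[[0,0,0],[0,0,0],[0,0,0],[0,0,0],[0,0,0]], turn=[[0,0,-0.027],[0,0,-0.054],[0,0,-0.081],[0,0,-0.108],[0,0,-0.136]], newtons=40)

```text
t: 3.68
tcp_pos: [0.5074, -0.0848, 0.2481]
tool_rot: [0.814, 0.519, 0.219, 0.139]
force: [-6.6, -0.6, 7.3]
finger_gap: 0.173
gripper_force: 41.6
```

>>> apply_moves(claw=[-1,-1,-1,-1,-1], travel=[[0,0,0],[0,0,0],[0,0,0],[0,0,0],[0,0,0]], turn=[[0,0,-0.027],[0,0,-0.054],[0,0,-0.081],[0,0,-0.108],[0,0,-0.136]])

```text
t: 4.1
tcp_pos: [0.5063, -0.0845, 0.2473]
tool_rot: [0.686, 0.68, 0.184, 0.182]
force: [-10.7, -1.3, 8.1]
finger_gap: 0.174
gripper_force: 41.9
```

>>> apply_moves(claw=[-1,-1,-1,-1,-1], travel=[[0,0,0],[0,0,0],[0,0,0],[0,0,0],[0,0,0]], turn=[[0,0,0],[0,0,0],[0,0,0],[0,0,0],[0,0,0]])

```text
t: 4.52
tcp_pos: [0.5062, -0.0845, 0.2473]
tool_rot: [0.687, 0.679, 0.184, 0.181]
force: [-9.2, -1.4, 7.7]
finger_gap: 0.169
gripper_force: 41.8
```

```bash
python3 - <<'E'
from plan import *
s,p,R=now();y=R.as_matrix()[:,1];print(p,R.as_matrix()[:,2],"yang",np.degrees(np.arctan2(y@e2,y@e1)),s["q"].round(3),s["force"],s["ft_torque"])
E
```

```text
[ 0.50620759 -0.08452213  0.24731298] [ 0.49948097  0.00142712 -0.86632368] yang -0.6711340888638296 [-0.556  0.173  2.06   0.559  0.523 -0.978] [-9.20837922 -1.37045442  7.65351489] [-0.25862545  1.13192442 -0.0869972 ]
```

>>> apply_moves(claw=[0,0.5,1,1,1], travel=[[0,0,0],[0,0,0],[0,0,0],[0,0,0],[0,0,0]], turn=[[0,0,0],[0,0,0],[0,0,0],[0,0,0],[0,0,0]])

```text
t: 4.93
tcp_pos: [0.508, -0.0848, 0.2472]
tool_rot: [0.687, 0.678, 0.185, 0.182]
force: [0.5, 0.3, 0.3]
finger_gap: 0.868
gripper_force: 0.0
```

>>> apply_moves(claw=[1,1,1,1,1], travel=[[0,0,-0.03],[0,0,-0.07],[0,0,-0.11],[0,0,-0.15],[0,0,-0.19]], turn=[[0,0,0],[0,0,0],[0,0,0],[0,0,0],[0,0,0]])

```text
t: 5.35
tcp_pos: [0.4307, -0.0845, 0.3798]
tool_rot: [0.687, 0.679, 0.185, 0.181]
force: [1.1, -0.4, -0.6]
finger_gap: 1.0
gripper_force: 0.0
```

```bash
python3 - <<'E'
from h import *
from plan import *
from station import manip
d=manip.snapshot("top");np.savez("top1.npz",**d);s1=manip.snapshot("scene");np.savez("scene1.npz",**s1)
s,p,R=now();print(p,s["force"])
N=400;gx,gy=np.meshgrid(np.linspace(-.08,.08,N),np.linspace(-.08,.08,N));ims=[]
for x in(d,s1):
    W=C+gx[...,None]*e1+gy[...,None]*e2
    uv=proj(x,W.reshape(-1,3)).reshape(N,N,2).astype(np.float32)
    ims.append(np.clip(cv2.remap(x["pixels"],uv[...,0],uv[...,1],cv2.INTER_CUBIC)*1.5,0,255).astype(np.uint8)[...,::-1])
cv2.imwrite("pics/disc1.png",np.hstack(ims))
# bail bar: grey bright pixels at height
for n,x in(("t0",dict(np.load("top0.npz"))),("t1",d),("s1",s1)):
    P=cloud(x);hsv=cv2.cvtColor(x["pixels"],cv2.COLOR_RGB2HSV)
    m=(abs(P[...,0]-.635)<.025)&(abs(P[...,1]+.086)<.07)&(abs(P[...,2]-.232)<.025)&(hsv[...,1]<60)
    X=P[m];print(n,len(X),X.mean(0).round(4),np.percentile(X,[2,98],axis=0).round(4).tolist())
E
```

```text
[ 0.43238594 -0.08630164  0.38386228] [ 0.80759044 -0.04568712  0.72477552]
t0 280 [ 0.6322 -0.0893  0.2327] [[0.6126, -0.1467, 0.2196], [0.6416, -0.0301, 0.2397]]
t1 280 [ 0.6321 -0.0888  0.2326] [[0.612, -0.1467, 0.2193], [0.6416, -0.0301, 0.2396]]
s1 210 [ 0.6341 -0.0867  0.2326] [[0.6118, -0.1483, 0.2189], [0.6425, -0.0304, 0.2381]]
```

View pics/disc1.png

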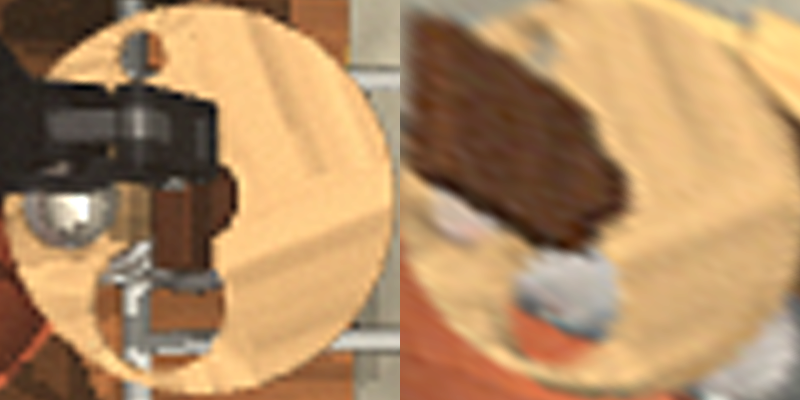

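The middle hole now sits over the tube mouth, at left-panel (70,205), and the dial works out at about 68° (1.19 rad). The bail has not moved and is centred at about (0.635,-0.087,0.231). Next is the grasp, leaning back 15° and half open to clear the disc.

```bash
cat >> plan.py <<'E'
B=np.array([.635,-.087,.231])
def lean(deg):  # body leans +x by deg; y ~ +x
    t=np.radians(deg);b=np.array([np.sin(t),0,np.cos(t)]);return b,frame(-b,[1,0,0])
E
python3 - <<'E'
from plan import *
s,p,R=now();b,L=lean(15)
plan(p,R,[(B+.09*b,L),(B-.019*b,L,.028,6)],0.1)
E
```

```text
{"claw":[0.1, 0.1, 0.1, 0.1, 0.1],"travel":[[0.0003, 0.0252, 0.0268], [0.0006, 0.0503, 0.0536], [0.0009, 0.0755, 0.0804], [0.0012, 0.1007, 0.1072], [0.0015, 0.1258, 0.134]],"turn":[[0.0316, 0.0, -0.0005], [0.0632, 0.0, -0.001], [0.0949, 0.0, -0.0015], [0.1265, 0.0, -0.002], [0.1581, 0.0001, -0.0024]]}
{"claw":[0.1, 0.1, 0.1, 0.1, 0.1],"travel":[[0.0, 0.0349, 0.0116], [0.0001, 0.0698, 0.0232], [0.0002, 0.1047, 0.0347], [0.0001, 0.0947, 0.0673], [0.0001, 0.0847, 0.0999]],"turn":[[0.0316, -0.0, -0.0005], [0.0633, -0.0, -0.001], [0.0949, -0.0, -0.0015], [0.0949, -0.0, -0.0015], [0.0949, -0.0, -0.0015]]}
{"claw":[0.1, 0.1],"travel":[[0.0, 0.0, 0.034], [0.0, 0.0, 0.0681]],"turn":[[-0.0, -0.0, 0.0], [-0.0, -0.0, 0.0]]}
```

>>> apply_moves(claw=[0.1,0.1,0.1,0.1,0.1], travel=[[0.0003,0.025,0.0268],[0.0006,0.0503,0.0536],[0.0009,0.0755,0.0804],[0.0012,0.1007,0.1072],[0.0015,0.1258,0.134]], turn=[[0.0316,0,-0.0005],[0.0632,0,-0.001],[0.0949,0,-0.0015],[0.1265,0,-0.002],[0.1581,0,-0.0024]])

```text
t: 5.87
tcp_pos: [0.574, -0.0844, 0.3356]
tool_rot: [0.708, 0.706, 0.01, 0.007]
force: [-0.0, -1.4, 1.2]
finger_gap: 0.551
gripper_force: 0.0
```

>>> apply_moves(claw=[0.1,0.1,0.1,0.1,0.1], travel=[[0,0.035,0.0116],[0,0.07,0.0232],[0,0.105,0.0347],[0,0.105,0.0347],[0,0.105,0.0347]], turn=[[0.0316,0,-0.0005],[0.0633,0,-0.001],[0.0949,0,-0.0015],[0.0949,0,-0.0015],[0.0949,0,-0.0015]])

```text
t: 6.28
tcp_pos: [0.6587, -0.0845, 0.3]
tool_rot: [0.699, 0.701, -0.096, -0.104]
force: [-1.4, -1.1, 0.2]
finger_gap: 0.548
gripper_force: 0.0
```

```bash
python3 - <<'E'
from plan import *
s,p,R=now();b,L=lean(15);print(p,R.as_matrix().round(3).tolist(),s["q"].round(3),s["finger_gap"])
plan(p,R,[(B-.019*b,L,.028,6)],0.1)
E
```

```text
[ 0.65869774 -0.08451842  0.30001806] [[-0.002, 0.96, -0.28], [1.0, 0.005, 0.01], [0.011, -0.28, -0.96]] [-0.265  0.658  0.965 -0.066  1.796 -0.274] 0.5478532201231537
{"claw":[0.1, 0.1, 0.1, 0.1],"travel":[[-0.001, -0.0009, 0.0287], [-0.0021, -0.0019, 0.0574], [-0.0031, -0.0028, 0.0861], [-0.0042, -0.0037, 0.1148]],"turn":[[-0.0018, -0.0008, 0.0004], [-0.0036, -0.0016, 0.0008], [-0.0054, -0.0023, 0.0013], [-0.0072, -0.0031, 0.0017]]}
```

>>> apply_moves(claw=[0.1,0.1,0.1,0.1,0.1], travel=[[-0.001,-0.001,0.029],[-0.002,-0.002,0.057],[-0.003,-0.003,0.086],[-0.004,-0.004,0.115],[-0.004,-0.004,0.115]], turn=[[-0.002,-0.001,0],[-0.004,-0.002,0.001],[-0.005,-0.002,0.001],[-0.007,-0.003,0.002],[-0.007,-0.003,0.002]])

```text
t: 6.7
tcp_pos: [0.6243, -0.0866, 0.2212]
tool_rot: [0.702, 0.7, -0.091, -0.09]
force: [-0.2, 0.6, -0.3]
finger_gap: 0.547
gripper_force: 0.0
```

```bash
python3 - <<'E'
from plan import *
s,p,R=now();b,L=lean(15);M=R.as_matrix();g=p-.019*M[:,2];print(p,"grasp",g,"err tool",(R.inv().apply(B-g)).round(4),s["force"].round(1),np.linalg.norm(s["qd"]))
E
```

```text
[ 0.62431154 -0.08658149  0.22115898] grasp [ 0.62911857 -0.0865625   0.23954082] err tool [-0.0004  0.0079  0.0068] [-0.2  0.6 -0.3] 0.13520534314662563
```

>>> apply_moves(claw=[0.1,0.1], travel=[[0,0,0],[0,0,0]], turn=[[0,0,0],[0,0,0]])

```text
t: 6.87
tcp_pos: [0.6304, -0.088, 0.2261]
tool_rot: [0.703, 0.701, -0.088, -0.084]
force: [0.0, 0.4, 0.4]
finger_gap: 0.55
gripper_force: 0.0
```

```bash
python3 - <<'E'
from plan import *
s,p,R=now();M=R.as_matrix();g=p-.019*M[:,2];print(p,"grasp",g,"err tool",(R.inv().apply(B-g)).round(4),s["force"].round(1),np.linalg.norm(s["qd"]))
E
```

```text
[ 0.63040198 -0.08804185  0.22610523] grasp [ 0.63498451 -0.08795668  0.24454413] err tool [0.001  0.0033 0.0131] [0.  0.4 0.4] 0.03265378495475385
```

>>> apply_moves(claw=[0.1,0.1,-0.3,-0.5,-0.5], travel=[[0.001,0.004,0.016],[0.001,0.004,0.016],[0.001,0.004,0.016],[0.001,0.004,0.016],[0.001,0.004,0.016]], turn=[[0,0,0],[0,0,0],[0,0,0],[0,0,0],[0,0,0]], newtons=30)

```text
t: 7.28
tcp_pos: [0.6303, -0.0873, 0.2112]
tool_rot: [0.703, 0.701, -0.088, -0.085]
force: [0.4, 0.0, -0.6]
finger_gap: 0.252
gripper_force: 0.0
```

>>> apply_moves(claw=[-1,-1,-1,-1,-1], travel=[[0,0,0],[0,0,0],[0,0,0],[0,0,0],[0,0,0]], turn=[[0,0,0],[0,0,0],[0,0,0],[0,0,0],[0,0,0]], newtons=30)

```text
t: 7.7
tcp_pos: [0.6309, -0.0872, 0.211]
tool_rot: [0.703, 0.701, -0.088, -0.085]
force: [3.5, -0.7, 4.0]
finger_gap: 0.135
gripper_force: 29.8
```

```bash
python3 - <<'E'
from plan import *
s,p,R=now();M=R.as_matrix();g=p-.019*M[:,2];print(p,"grasp",g,"err tool",(R.inv().apply(B-g)).round(4),s["force"].round(1),np.linalg.norm(s["qd"]),s["finger_gap"],s["gripper_force"],s["q"].round(3))
np.save("g0.npy",np.r_[p,R.as_quat()])
# arc: grasp point radius about the axis from nominal; keep offset of the measured grasp
ax=B-np.array([.132,0,.071]);r=.150;off=g-B
lean0=np.degrees(np.arctan2(-M[0,2],-M[2,2]));print("lean",lean0)
w=[];n=35
for i in range(1,n+1):
    f=i/n;f=f*f*(3-2*f)*.5+.5*f
    th=np.radians(28.3+100*f);b,L=lean(lean0-18*f)
    gp=ax+r*np.array([np.cos(th),0,np.sin(th)])
    w.append((gp-.019*b+[0,g[1]-B[1],0],L,.04,7))
plan(p,R,w,-1)
E
```

```text
[ 0.63085033 -0.08720992  0.21098138] grasp [ 0.63545419 -0.08713438  0.22941501] err tool [ 0.0001 -0.0008 -0.0014] [ 3.5 -0.7  4. ] 0.0030261753434184606 0.13511477147916323 29.77018564939499 [-0.277  0.66   1.195 -0.07   1.522 -0.262]
lean 14.02293727058371
{"claw":[-1, -1, -1, -1, -1],"travel":[[0.0001, -0.0043, -0.0056], [0.0, -0.0083, -0.0098], [-0.0, -0.0129, -0.0143], [-0.0, -0.0181, -0.019], [-0.0001, -0.024, -0.0239]],"turn":[[-0.0015, 0.0013, -0.0012], [-0.0033, 0.0013, -0.0012], [-0.0053, 0.0013, -0.0012], [-0.0075, 0.0013, -0.0012], [-0.0099, 0.0013, -0.0012]]}
{"claw":[-1, -1, -1, -1, -1],"travel":[[0.0, -0.0064, -0.0052], [0.0, -0.0135, -0.0104], [0.0, -0.0212, -0.0155], [0.0, -0.0295, -0.0204], [0.0, -0.0383, -0.025]],"turn":[[-0.0026, -0.0, 0.0], [-0.0053, -0.0, 0.0], [-0.0082, -0.0, 0.0], [-0.0112, -0.0, 0.0], [-0.0143, -0.0, 0.0]]}
{"claw":[-1, -1, -1, -1, -1],"travel":[[0.0, -0.0093, -0.0047], [0.0, -0.019, -0.009], [0.0, -0.0292, -0.0127], [0.0, -0.0399, -0.0158], [0.0, -0.0508, -0.0184]],"turn":[[-0.0032, -0.0, 0.0], [-0.0065, -0.0, 0.0], [-0.0099, -0.0, 0.0], [
[... 455 characters left out ...]
0057], [0.0, -0.0532, 0.0086]],"turn":[[-0.0035, -0.0, 0.0], [-0.007, -0.0, 0.0], [-0.0104, -0.0, 0.0], [-0.0137, -0.0, 0.0], [-0.0169, -0.0, 0.0]]}
{"claw":[-1, -1, -1, -1, -1],"travel":[[0.0, -0.0096, 0.0028], [0.0, -0.0186, 0.006], [0.0, -0.0271, 0.0096], [0.0, -0.035, 0.0133], [0.0, -0.0423, 0.0172]],"turn":[[-0.0031, -0.0, 0.0], [-0.0061, -0.0, 0.0], [-0.009, -0.0, 0.0], [-0.0117, -0.0, 0.0], [-0.0143, -0.0, 0.0]]}
{"claw":[-1, -1, -1, -1, -1],"travel":[[0.0, -0.0067, 0.0036], [0.0, -0.0128, 0.0071], [0.0, -0.0182, 0.0106], [0.0, -0.0229, 0.0138], [0.0, -0.027, 0.0167]],"turn":[[-0.0024, -0.0, 0.0], [-0.0046, -0.0, 0.0], [-0.0066, -0.0, 0.0], [-0.0083, -0.0, 0.0], [-0.0099, -0.0, 0.0]]}
```

>>> apply_moves(claw=[-1,-1,-1,-1,-1], travel=[[0,-0.0043,-0.0056],[0,-0.0083,-0.0098],[0,-0.0129,-0.0143],[0,-0.0181,-0.019],[0,-0.024,-0.0239]], turn=[[-0.0015,0,0],[-0.0033,0,0],[-0.0053,0,0],[-0.0075,0,0],[-0.0099,0,0]], newtons=40)

```text
t: 8.12
tcp_pos: [0.6182, -0.087, 0.2326]
tool_rot: [0.704, 0.702, -0.076, -0.073]
force: [6.2, 0.2, -1.2]
finger_gap: 0.124
gripper_force: 37.9
```

>>> apply_moves(claw=[-1,-1,-1,-1,-1], travel=[[0,-0.0064,-0.0052],[0,-0.0135,-0.0104],[0,-0.0212,-0.0155],[0,-0.0295,-0.0204],[0,-0.0383,-0.025]], turn=[[-0.0026,0,0],[-0.0053,0,0],[-0.0082,0,0],[-0.0112,0,0],[-0.0143,0,0]])

```text
t: 8.53
tcp_pos: [0.5932, -0.0866, 0.2601]
tool_rot: [0.706, 0.704, -0.059, -0.056]
force: [8.2, 0.8, 1.7]
finger_gap: 0.105
gripper_force: 35.0
```

```bash
cat > st.py <<'E'
from plan import *
ax=B-np.array([.132,0,.071])
def st():
    s,p,R=now();M=R.as_matrix();g=p-.019*M[:,2];d=g-ax
    th=np.degrees(np.arctan2(d[2],d[0]));print("th",th.round(2),"r",np.hypot(d[0],d[2]).round(4),"y",g[1].round(4),"lean",np.degrees(np.arctan2(-M[0,2],-M[2,2])).round(1),"F",s["force"].round(1),s["finger_gap"].round(3),s["gripper_force"].round(1),s["t"],s["q"].round(2))
    return p,R,th,np.degrees(np.arctan2(-M[0,2],-M[2,2])),g
def arc(th1,n,l1,r=.150):
    p,R,th,l0,g=st();w=[]
    for i in range(1,n+1):
        f=i/n;t=np.radians(th+(th1-th)*f);b,L=lean(l0+(l1-l0)*f)
        w.append((np.array([ax[0],B[1],ax[2]])+r*np.array([np.cos(t),0,np.sin(t)])-.019*b,L,.04,7))
    plan(p,R,w,-1)
E
python3 -c "
from st import *
arc(78,10,6)"
```

```text
Traceback (most recent call last):
  File "st.py", line 8, in arc
    p,R,th,l0,g=st();w=[]
                ~~^^
  File "st.py", line 5, in st
    th=np.degrees(np.arctan2(d[2],d[0]));print("th",th.round(2),"r",np.hypot(d[0],d[2]).round(4),"y",g[1].round(4),"lean",np.degrees(np.arctan2(-M[0,2],-M[2,2])).round(1),"F",s["force"].round(1),s["finger_gap"].round(3),s["gripper_force"].round(1),s["t"],s["q"].round(2))
                                                                                                                                                                                                   ^^^^^^^^^^^^^^^^^^^^^
AttributeError: 'float' object has no attribute 'round'
```

```bash
sed -i 's/s\["finger_gap"\].round(3),s\["gripper_force"\].round(1)/s["finger_gap"],s["gripper_force"]/' st.py
python3 - <<'E'
from st import *
from h import *
from station import manip
st()
d=manip.snapshot("scene");im=d["pixels"][130:270,170:330];cv2.imwrite("pics/s2.png",np.clip(cv2.resize(im,None,fx=4.2,fy=4.2,interpolation=cv2.INTER_CUBIC)*1.6,0,255).astype(np.uint8)[...,::-1])
E
```

```text
th 51.86 r 0.1511 y -0.0866 lean 9.3 F [8.2 0.8 1.7] 0.10508853893145678 35.01492619514465 8.5333 [-0.3   0.52  1.31 -0.05  1.47 -0.29]
```

View pics/s2.png

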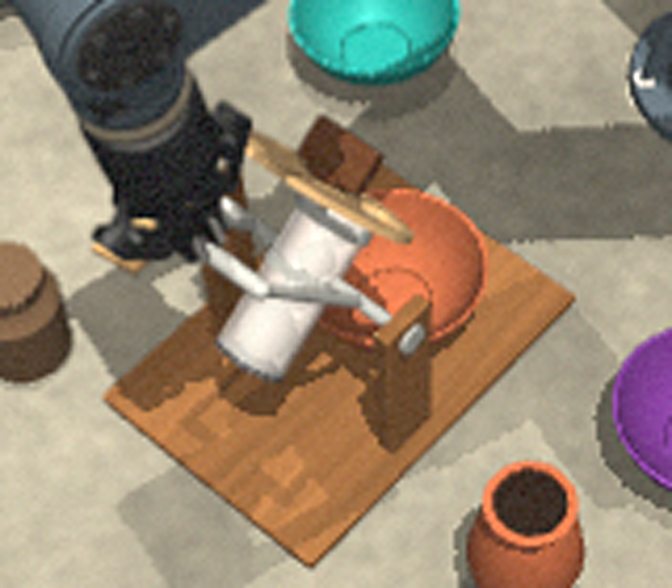

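The tube has lifted with the gripper and is still held at image (215,230). I'll carry on along the arc.

```bash
python3 -c "
from st import *
arc(82,10,4)"
```

```text
th 52.66 r 0.1511 y -0.0865 lean 9.4 F [4.6 1.3 3.5] 0.10550850605487508 35.13055622577667 8.5833 [-0.3   0.52  1.31 -0.05  1.47 -0.29]
{"claw":[-1, -1, -1, -1, -1],"travel":[[-0.0005, -0.009, -0.003], [-0.0006, -0.0176, -0.0069], [-0.0006, -0.0264, -0.0102], [-0.0007, -0.0353, -0.0132], [-0.0007, -0.0443, -0.0156]],"turn":[[-0.003, 0.0013, -0.001], [-0.006, 0.0013, -0.001], [-0.0091, 0.0013, -0.001], [-0.0121, 0.0013, -0.001], [-0.0151, 0.0013, -0.001]]}
{"claw":[-1, -1, -1, -1, -1],"travel":[[-0.0, -0.0091, -0.0024], [-0.0, -0.0183, -0.0043], [-0.0, -0.0276, -0.0058], [-0.0, -0.0369, -0.0067], [-0.0, -0.0462, -0.0072]],"turn":[[-0.003, 0.0, 0.0], [-0.006, 0.0, 0.0], [-0.009, 0.0, 0.0], [-0.0121, 0.0, 0.0], [-0.0151, 0.0, 0.0]]}
```

>>> apply_moves(claw=[-1,-1,-1,-1,-1], travel=[[0,-0.009,-0.003],[0,-0.0176,-0.0069],[0,-0.0264,-0.0102],[0,-0.0353,-0.0132],[0,-0.0443,-0.0156]], turn=[[-0.003,0,0],[-0.006,0,0],[-0.009,0,0],[-0.012,0,0],[-0.015,0,0]])

```text
t: 9.0
tcp_pos: [0.5599, -0.0871, 0.2803]
tool_rot: [0.707, 0.705, -0.044, -0.039]
force: [-0.8, -0.4, -0.0]
finger_gap: 0.001
gripper_force: 0.0
```

>>> apply_moves(claw=[-1,-1,-1,-1,-1], travel=[[0,-0.0091,-0.0024],[0,-0.0183,-0.0043],[0,-0.0276,-0.0058],[0,-0.0369,-0.0067],[0,-0.0462,-0.0072]], turn=[[-0.003,0,0],[-0.006,0,0],[-0.009,0,0],[-0.012,0,0],[-0.015,0,0]])

```text
t: 9.42
tcp_pos: [0.5198, -0.0863, 0.2875]
tool_rot: [0.708, 0.706, -0.029, -0.027]
force: [-0.3, -0.9, -0.7]
finger_gap: -0.001
gripper_force: 0.0
```

```bash
python3 -c "
from st import *
arc(106,15,0)"
```

```text
th 82.87 r 0.1476 y -0.0862 lean 4.5 F [-0.3 -0.9 -0.7] -0.000730547398511785 0.0 9.4167 [-0.36  0.34  1.52 -0.03  1.35 -0.35]
{"claw":[-1, -1, -1, -1, -1],"travel":[[-0.0009, -0.0048, -0.0032], [-0.0009, -0.0097, -0.0032], [-0.0009, -0.0146, -0.0031], [-0.0009, -0.0195, -0.0029], [-0.0009, -0.0244, -0.0025]],"turn":[[-0.0017, 0.0011, -0.0009], [-0.0034, 0.0011, -0.0009], [-0.005, 0.0011, -0.0009], [-0.0067, 0.0011, -0.0009], [-0.0084, 0.0011, -0.0009]]}
{"claw":[-1, -1, -1, -1, -1],"travel":[[-0.0, -0.0049, 0.0004], [-0.0, -0.0098, 0.0009], [-0.0, -0.0147, 0.0016], [-0.0, -0.0196, 0.0023], [-0.0001, -0.0244, 0.0033]],"turn":[[-0.0017, -0.0, -0.0], [-0.0034, -0.0, -0.0], [-0.0051, -0.0, -0.0], [-0.0067, -0.0, -0.0], [-0.0084, -0.0, -0.0]]}
{"claw":[-1, -1, -1, -1, -1],"travel":[[0.0, -0.0048, 0.0009], [0.0, -0.0096, 0.002], [0.0, -0.0144, 0.0031], [0.0, -0.0192, 0.0045], [0.0, -0.0239, 0.0059]],"turn":[[-0.0017, -0.0, -0.0], [-0.0034, -0.0, -0.0], [-0.0051, -0.0, -0.0], [-0.0067, -0.0, -0.0], [-0.0084, -0.0, -0.0]]}
```

The gripper slipped off the round bar: finger gap is 0 and the tube has stopped partway. I'll rise, find the bail again, and push it over from behind with shut fingers.

>>> apply_moves(claw=[-1,-1,-1,-1,-1], travel=[[0,0.01,-0.03],[0,0.02,-0.07],[0,0.04,-0.11],[0,0.06,-0.13],[0,0.06,-0.13]], turn=[[0,0,0],[0,0,0],[0,0,0],[0,0,0],[0,0,0]])

```text
t: 9.83
tcp_pos: [0.5809, -0.0871, 0.3918]
tool_rot: [0.708, 0.706, -0.027, -0.022]
force: [0.7, -0.5, -0.7]
finger_gap: 0.001
gripper_force: 0.0
```

>>> apply_moves(claw=[-1,-1,-1,-1,-1], travel=[[0,0.05,0],[0,0.1,0],[0,0.15,0],[0,0.18,0],[0,0.18,0]], turn=[[0,0,0],[0,0,0],[0,0,0],[0,0,0],[0,0,0]])

```text
t: 10.25
tcp_pos: [0.7228, -0.0866, 0.3709]
tool_rot: [0.707, 0.706, -0.03, -0.029]
force: [-1.5, -0.9, -1.1]
finger_gap: -0.001
gripper_force: 0.0
```

```bash
python3 - <<'E'
from st import *
from h import *
from station import manip
p,R,*_=st();print(p)
ims=[]
for n,(x0,y0) in(("scene",(170,130)),("top",(240,100))):
    d=manip.snapshot(n);im=d["pixels"][y0:y0+150,x0:x0+130];ims.append(cv2.resize(im,(390,450),interpolation=cv2.INTER_CUBIC))
    P=cloud(d);hsv=cv2.cvtColor(d["pixels"],cv2.COLOR_RGB2HSV)
    w=P-ax;rr=np.hypot(w[...,0],w[...,2]);m=(abs(rr-.153)<.012)&(abs(P[...,1]+.087)<.045)&(hsv[...,1]<60)&(P[...,2]>.2)&(P[...,0]>.5)&(hsv[...,2]>70)
    th=np.degrees(np.arctan2(w[...,2],w[...,0]))[m];print(n,m.sum(),np.percentile(th,[5,25,50,75,95]).round(1),P[m].mean(0).round(4),np.median(rr[m]))
cv2.imwrite("pics/both2.png",np.clip(np.hstack(ims)*1.5,0,255).astype(np.uint8)[...,::-1])
E
```

```text
th 46.08 r 0.3191 y -0.0866 lean 4.8 F [-1.5 -0.9 -1.1] -0.0010887131017278723 0.0 10.25 [-0.26  0.62  0.82 -0.02  1.78 -0.26]
[ 0.72277584 -0.08663992  0.37094062]
scene 127 [60.6 61.7 62.9 64.1 65.1] [ 0.5731 -0.0849  0.2969] 0.15407301378322202
top 74 [60.9 62.6 63.6 64.4 65.6] [ 0.5718 -0.1143  0.2977] 0.15467134380376446
```

View pics/both2.png

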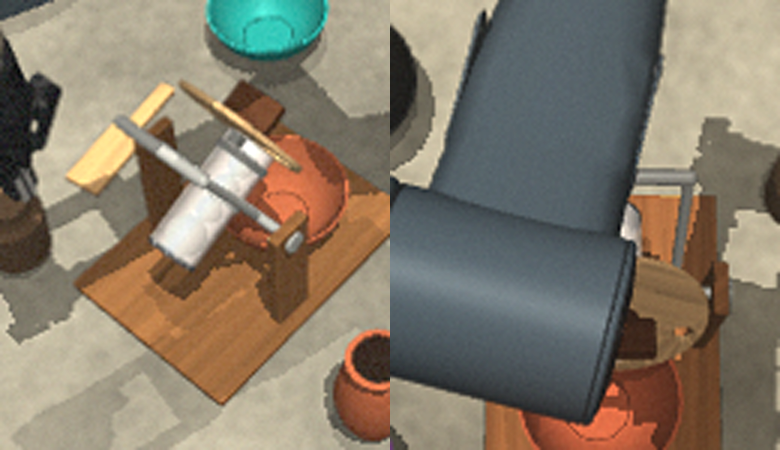

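The bail has stopped at about 63° at (0.571, z 0.294), and the tube still holds the balls (left panel, bar from (120,125) to (285,235)). I'll come in behind the bar with shut fingers.

```bash
python3 - <<'E'
from st import *
p,R,*_=st();b,L=lean(3)
plan(p,R,[([.66,-.087,.300],L,.03,7),([.628,-.087,.267],L,.02,7)],-1,hold=2)
E
```

```text
th 46.8 r 0.3189 y -0.0865 lean 4.8 F [-0.1 -0.   0.4] 1.3797228175850547e-06 0.0 10.35 [-0.26  0.62  0.83 -0.02  1.78 -0.26]
{"claw":[-1, -1, -1, -1, -1],"travel":[[-0.0001, -0.0167, 0.0245], [-0.0002, -0.0333, 0.0489], [-0.0003, -0.05, 0.0734], [-0.0005, -0.0667, 0.0978], [-0.0004, -0.0788, 0.1126]],"turn":[[-0.0025, 0.0002, -0.0002], [-0.005, 0.0004, -0.0004], [-0.0075, 0.0006, -0.0007], [-0.01, 0.0009, -0.0009], [-0.01, 0.0009, -0.0009]]}
{"claw":[-1, -1, -1, -1],"travel":[[-0.0, -0.0126, 0.0145], [-0.0, -0.0252, 0.0289], [-0.0, -0.0252, 0.0289], [-0.0, -0.0252, 0.0289]],"turn":[[-0.0, -0.0, 0.0], [-0.0, -0.0, 0.0], [-0.0, -0.0, 0.0], [-0.0, -0.0, 0.0]]}
```

>>> apply_moves(claw=[-1,-1,-1,-1,-1], travel=[[0,-0.017,0.0245],[0,-0.033,0.049],[0,-0.05,0.073],[0,-0.067,0.098],[0,-0.079,0.113]], turn=[[-0.0025,0,0],[-0.005,0,0],[-0.0075,0,0],[-0.01,0,0],[-0.01,0,0]])

```text
t: 10.77
tcp_pos: [0.6458, -0.0861, 0.2901]
tool_rot: [0.708, 0.706, -0.019, -0.017]
force: [0.4, 1.0, -0.6]
finger_gap: 0.006
gripper_force: 0.0
```

>>> apply_moves(claw=[-1,-1,-1,-1,-1], travel=[[0,-0.0125,0.0145],[0,-0.025,0.029],[0,-0.025,0.029],[0,-0.025,0.029],[0,-0.025,0.029]], turn=[[0,0,0],[0,0,0],[0,0,0],[0,0,0],[0,0,0]])

```text
t: 11.18
tcp_pos: [0.6298, -0.087, 0.2707]
tool_rot: [0.708, 0.706, -0.017, -0.014]
force: [0.1, 0.2, 0.3]
finger_gap: 0.004
gripper_force: 0.0
```

```bash
cat >> st.py <<'E'
def push(x1,n,l1,off=.022,dz=.025):
    p,R,th,l0,g=st();print("tcp",p);w=[]
    for i in range(1,n+1):
        f=i/n;x=p[0]+(x1-p[0])*f;bx=np.clip(x-off-ax[0],-.1,.068);z=ax[2]+np.sqrt(.15**2-bx**2)-dz
        b,L=lean(l0+(l1-l0)*f);w.append(([x,B[1],z],L,.04,7))
    plan(p,R,w,-1)
E
python3 -c "
from st import *
push(.54,15,3)"
```

```text
th 45.45 r 0.182 y -0.0869 lean 2.5 F [0.1 0.2 0.3] 0.003936251590684167 0.0 11.1833 [-0.3   0.51  1.3  -0.02  1.38 -0.3 ]
tcp [ 0.62984092 -0.08702902  0.27070529]
{"claw":[-1, -1, -1, -1, -1],"travel":[[0.0, -0.0074, 0.0028], [0.0, -0.0148, 0.0032], [-0.0, -0.0223, 0.0035], [-0.0, -0.0298, 0.0038], [-0.0001, -0.0373, 0.0042]],"turn":[[0.0002, 0.0015, -0.001], [0.0003, 0.0015, -0.001], [0.0005, 0.0015, -0.001], [0.0007, 0.0015, -0.001], [0.0008, 0.0015, -0.001]]}
{"claw":[-1, -1, -1, -1, -1],"travel":[[0.0, -0.0075, 0.0003], [0.0, -0.0151, -0.0024], [0.0, -0.0227, -0.0053], [0.0, -0.0303, -0.0079], [0.0, -0.0379, -0.01]],"turn":[[0.0002, -0.0, 0.0], [0.0004, -0.0, 0.0], [0.0005, -0.0, 0.0], [0.0007, -0.0, 0.0], [0.0009, -0.0, 0.0]]}
{"claw":[-1, -1, -1, -1, -1],"travel":[[0.0, -0.0076, -0.0018], [0.0, -0.0152, -0.0033], [0.0, -0.0227, -0.0045], [0.0, -0.0303, -0.0053], [0.0, -0.0378, -0.0058]],"turn":[[0.0001, -0.0, 0.0], [0.0003, -0.0, 0.0], [0.0005, -0.0, 0.0], [0.0007, -0.0, 0.0], [0.0008, -0.0, 0.0]]}
```

>>> apply_moves(claw=[-1,-1,-1,-1,-1], travel=[[0,-0.0075,0.003],[0,-0.015,0.003],[0,-0.0225,0.0035],[0,-0.03,0.004],[0,-0.0375,0.004]], turn=[[0,0,0],[0,0,0],[0,0,0],[0,0,0],[0,0,0]])

```text
t: 11.6
tcp_pos: [0.5989, -0.0867, 0.2676]
tool_rot: [0.708, 0.706, -0.018, -0.015]
force: [-1.1, -0.0, -0.2]
finger_gap: 0.002
gripper_force: 0.0
```

>>> apply_moves(claw=[-1,-1,-1,-1,-1], travel=[[0,-0.0075,0],[0,-0.015,-0.0024],[0,-0.0227,-0.0053],[0,-0.0303,-0.008],[0,-0.038,-0.01]], turn=[[0,0,0],[0,0,0],[0,0,0],[0,0,0],[0,0,0]])

```text
t: 12.02
tcp_pos: [0.5715, -0.0867, 0.2783]
tool_rot: [0.708, 0.706, -0.016, -0.013]
force: [5.1, 1.4, 2.6]
finger_gap: -0.005
gripper_force: 3.0
```

>>> apply_moves(claw=[-1,-1,-1,-1,-1], travel=[[0,-0.0075,-0.002],[0,-0.015,-0.0033],[0,-0.0227,-0.0045],[0,-0.0303,-0.0053],[0,-0.038,-0.006]], turn=[[0,0,0],[0,0,0],[0,0,0],[0,0,0],[0,0,0]])

```text
t: 12.43
tcp_pos: [0.5424, -0.0872, 0.2861]
tool_rot: [0.708, 0.706, -0.015, -0.011]
force: [5.5, 1.6, 6.9]
finger_gap: 0.002
gripper_force: 4.2
```

```bash
cat >> st.py <<'E'
def bail():
    from h import cloud,cv2
    from station import manip
    d=manip.snapshot("scene");P=cloud(d);hsv=cv2.cvtColor(d["pixels"],cv2.COLOR_RGB2HSV)
    w=P-ax;rr=np.hypot(w[...,0],w[...,2]);m=(abs(rr-.153)<.012)&(abs(P[...,1]+.087)<.06)&(hsv[...,1]<60)&(P[...,2]>.2)&(hsv[...,2]>70)
    th=np.degrees(np.arctan2(w[...,2],w[...,0]))[m];print("bail",m.sum(),np.percentile(th,[5,25,50,75,95]).round(1) if m.sum() else "")
    return d
E
python3 -c "
from st import *
bail()
push(.426,25,3)"
```

```text
bail 95 [77.1 77.9 78.9 80.2 81.7]
th 75.05 r 0.1503 y -0.087 lean 2.2 F [4.  0.3 7.1] 0.0025379748730850653 3.791966624557972 12.4833 [-0.35  0.36  1.5  -0.02  1.32 -0.34]
tcp [ 0.54104565 -0.08715318  0.28621919]
{"claw":[-1, -1, -1, -1, -1],"travel":[[0.0002, -0.0057, 0.0023], [0.0002, -0.0114, 0.0022], [0.0002, -0.0172, 0.0022], [0.0001, -0.0229, 0.0024], [0.0001, -0.0287, 0.0028]],"turn":[[0.0002, 0.0021, -0.0009], [0.0004, 0.0021, -0.0009], [0.0005, 0.0021, -0.0009], [0.0007, 0.0021, -0.0009], [0.0009, 0.0021, -0.0009]]}
{"claw":[-1, -1, -1, -1, -1],"travel":[[0.0, -0.0057, 0.0006], [0.0, -0.0114, 0.0014], [0.0, -0.0171, 0.0024], [0.0, -0.0229, 0.0035], [0.0, -0.0286, 0.0048]],"turn":[[0.0001, 0.0, -0.0], [0.0003, 0.0, -0.0], [0.0005, 0.0, -0.0], [0.0007, 0.0, -0.0], [0.0008, 0.0, -0.0]]}
{"claw":[-1, -1, -1, -1, -1],"travel":[[0.0, -0.0057, 0.0015], [0.0, -0.0113, 0.0032], [0.0, -0.017, 0.0051], [0.0, -0.0227, 0.0073], [0.0, -0.0283, 0.0096]],"turn":[[0.0002, 0.0, -0.0], [0.0004, 0.0, -0.0], [0.0006, 0.0, -0.0], [0.0007, 0.0, -0.0], [0.0009, 0.0, -0.0]]}
{"claw":[-1, -1, -1, -1, -1],"travel":[[0.0, -0.0057, 0.0025], [0.0, -0.0113, 0.0053], [0.0, -0.0169, 0.0083], [0.0, -0.0225, 0.0115], [0.0, -0.0281, 0.0151]],"turn":[[0.0002, 0.0, -0.0], [0.0004, 0.0, -0.0], [0.0005, 0.0, -0.0], [0.0007, 0.0, -0.0], [0.0009, 0.0, -0.0]]}
{"claw":[-1, -1, -1, -1, -1],"travel":[[0.0, -0.0056, 0.0038], [0.0, -0.0111, 0.0079], [0.0, -0.0167, 0.0123], [0.0, -0.0222, 0.017], [0.0, -0.0277, 0.0222]],"turn":[[0.0002, 0.0, -0.0], [0.0003, 0.0, -0.0], [0.0005, 0.0, -0.0], [0.0007, 0.0, -0.0], [0.0009, 0.0, -0.0]]}
```

>>> apply_moves(claw=[-1,-1,-1,-1,-1], travel=[[0,-0.0057,0.0022],[0,-0.0114,0.0022],[0,-0.0172,0.0022],[0,-0.0229,0.0024],[0,-0.0287,0.0028]], turn=[[0,0,0],[0,0,0],[0,0,0],[0,0,0],[0,0,0]])

```text
t: 12.9
tcp_pos: [0.5217, -0.0873, 0.2879]
tool_rot: [0.708, 0.706, -0.013, -0.008]
force: [5.5, 2.6, 21.1]
finger_gap: 0.001
gripper_force: 10.0
```

>>> apply_moves(claw=[-1,-1,-1,-1,-1], travel=[[0,-0.0057,0.0006],[0,-0.0114,0.0014],[0,-0.0171,0.0024],[0,-0.0229,0.0035],[0,-0.0286,0.0048]], turn=[[0,0,0],[0,0,0],[0,0,0],[0,0,0],[0,0,0]])

```text
t: 13.32
tcp_pos: [0.4976, -0.0874, 0.2863]
tool_rot: [0.708, 0.706, -0.014, -0.009]
force: [1.3, 2.8, 28.7]
finger_gap: -0.003
gripper_force: 13.8
```

>>> apply_moves(claw=[-1,-1,-1,-1,-1], travel=[[0,-0.0057,0.0015],[0,-0.0113,0.0032],[0,-0.017,0.0051],[0,-0.0227,0.0073],[0,-0.0283,0.0096]], turn=[[0,0,0],[0,0,0],[0,0,0],[0,0,0],[0,0,0]])

```text
t: 13.73
tcp_pos: [0.4711, -0.0872, 0.28]
tool_rot: [0.708, 0.706, -0.017, -0.011]
force: [-9.2, 3.0, 38.9]
finger_gap: -0.003
gripper_force: 16.2
```

```bash
python3 -c "
from st import *
bail()
push(.428,10,3,off=.014)"
```

```text
bail 91 [104.3 105.2 106.1 107.  108.6]
th 103.08 r 0.1413 y -0.087 lean 2.4 F [0.3 0.9 6.7] -0.00041635417498048043 2.411968633532524 13.7833 [-0.4   0.26  1.67 -0.03  1.24 -0.39]
tcp [ 0.47025214 -0.08712216  0.27860439]
{"claw":[-1, -1, -1, -1, -1],"travel":[[0.0002, -0.0051, 0.0034], [0.0002, -0.0103, 0.0056], [0.0002, -0.0155, 0.008], [0.0002, -0.0207, 0.0106], [0.0002, -0.0259, 0.0134]],"turn":[[0.0003, 0.0027, -0.0007], [0.0007, 0.0027, -0.0007], [0.001, 0.0027, -0.0007], [0.0014, 0.0027, -0.0007], [0.0017, 0.0026, -0.0007]]}
{"claw":[-1, -1, -1, -1, -1],"travel":[[0.0, -0.0051, 0.003], [0.0, -0.0103, 0.0063], [0.0, -0.0154, 0.0097], [0.0, -0.0205, 0.0135], [0.0, -0.0256, 0.0175]],"turn":[[0.0004, 0.0, -0.0], [0.0007, 0.0, -0.0], [0.0011, 0.0, -0.0], [0.0014, 0.0, -0.0], [0.0018, 0.0, -0.0]]}
```

The push is working: the bail is at about 107°, tilt about 1.37 rad. The upward force suggests the bar was riding under the knuckle, so I'll lift a little and push on.

>>> apply_moves(claw=[-1,-1,-1,-1], travel=[[0,0.003,-0.005],[0,0.003,-0.01],[0,0.003,-0.01],[0,0.003,-0.01]], turn=[[0,0,0],[0,0,0],[0,0,0],[0,0,0]])

```text
t: 14.12
tcp_pos: [0.4726, -0.0862, 0.2802]
tool_rot: [0.708, 0.706, -0.018, -0.016]
force: [-0.7, 0.2, 0.3]
finger_gap: -0.001
gripper_force: 0.0
```

```bash
python3 -c "
from st import *
d=bail()
push(.424,15,3,off=.011,dz=.016)
from h import *
cv2.imwrite('pics/s3.png',np.clip(cv2.resize(d['pixels'][140:280,170:330],None,fx=4,fy=4,interpolation=cv2.INTER_CUBIC)*1.6,0,255).astype(np.uint8)[...,::-1])
"
```

```text
bail 96 [101.9 106.5 107.1 108.1 109.9]
th 102.02 r 0.1419 y -0.0861 lean 2.8 F [-0.   0.1 -0.6] -0.0006868206366254248 0.0 14.1667 [-0.4   0.27  1.66 -0.02  1.26 -0.39]
tcp [ 0.47251873 -0.0861669   0.27985903]
{"claw":[-1, -1, -1, -1, -1],"travel":[[-0.0011, -0.0045, -0.0089], [-0.0011, -0.0085, -0.0074], [-0.0011, -0.0124, -0.0058], [-0.0011, -0.0164, -0.0041], [-0.0011, -0.0203, -0.0023]],"turn":[[0.0001, 0.0011, -0.0009], [0.0002, 0.0011, -0.0009], [0.0003, 0.0011, -0.0009], [0.0003, 0.0011, -0.0009], [0.0004, 0.0011, -0.0009]]}
{"claw":[-1, -1, -1, -1, -1],"travel":[[-0.0, -0.004, 0.002], [-0.0, -0.0079, 0.004], [-0.0, -0.0119, 0.0062], [-0.0, -0.0158, 0.0085], [-0.0, -0.0197, 0.0109]],"turn":[[0.0001, -0.0, 0.0], [0.0002, -0.0, 0.0], [0.0003, -0.0, 0.0], [0.0004, -0.0, 0.0], [0.0004, -0.0, 0.0]]}
{"claw":[-1, -1, -1, -1, -1],"travel":[[-0.0, -0.004, 0.0025], [-0.0, -0.0079, 0.0052], [-0.0, -0.0118, 0.0081], [-0.0, -0.0157, 0.0111], [-0.0, -0.0196, 0.0142]],"turn":[[0.0001, -0.0, 0.0], [0.0002, -0.0, 0.0], [0.0003, -0.0, 0.0], [0.0004, -0.0, 0.0], [0.0004, -0.0, 0.0]]}
```

View pics/s3.png

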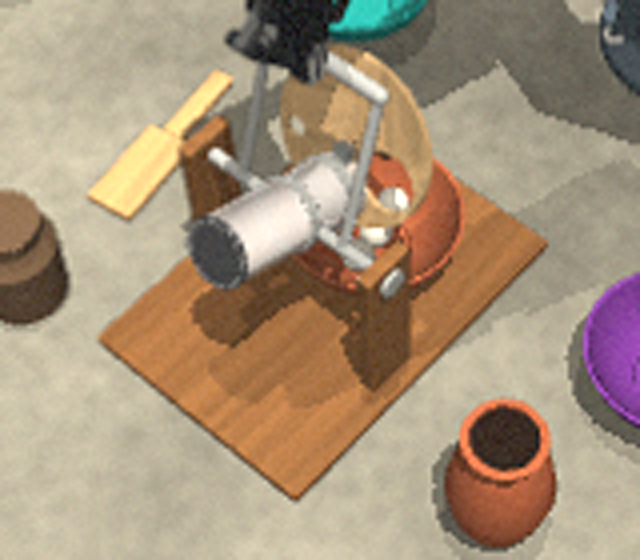

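The tube is past level and white balls are already in the bowl, at (395,198) and (375,235). I'll push on to the stop.

>>> apply_moves(claw=[-1,-1,-1,-1,-1], travel=[[0,-0.004,-0.009],[0,-0.0085,-0.0075],[0,-0.0125,-0.006],[0,-0.0165,-0.004],[0,-0.02,-0.0023]], turn=[[0,0,0],[0,0,0],[0,0,0],[0,0,0],[0,0,0]])

```text
t: 14.58
tcp_pos: [0.4575, -0.0864, 0.2836]
tool_rot: [0.708, 0.706, -0.017, -0.014]
force: [1.3, 0.7, 4.7]
finger_gap: -0.0
gripper_force: 2.4
```

>>> apply_moves(claw=[-1,-1,-1,-1,-1], travel=[[0,-0.004,0.002],[0,-0.008,0.004],[0,-0.012,0.006],[0,-0.016,0.0085],[0,-0.02,0.011]], turn=[[0,0,0],[0,0,0],[0,0,0],[0,0,0],[0,0,0]])

```text
t: 15.0
tcp_pos: [0.4404, -0.0862, 0.2757]
tool_rot: [0.708, 0.706, -0.018, -0.015]
force: [-0.5, 1.0, 6.1]
finger_gap: 0.002
gripper_force: 2.7
```

```bash
python3 -c "
from st import *
bail();push(.421,5,3,off=.011,dz=.016)"
```

```text
bail 81 [115.  116.6 117.1 117.7 119.5]
th 115.03 r 0.148 y -0.0861 lean 2.7 F [-0.2 -1.4  3.9] 0.0025905607544505537 2.047366127371788 15.05 [-0.43  0.22  1.74 -0.03  1.22 -0.42]
tcp [ 0.43945968 -0.08613466  0.27516406]
{"claw":[-1, -1, -1, -1, -1],"travel":[[-0.0011, -0.0044, 0.0042], [-0.0011, -0.0089, 0.0073], [-0.0011, -0.0133, 0.0107], [-0.0011, -0.0178, 0.0142], [-0.0011, -0.0222, 0.0179]],"turn":[[0.0003, 0.0013, -0.0008], [0.0006, 0.0013, -0.0008], [0.0008, 0.0013, -0.0008], [0.0011, 0.0013, -0.0008], [0.0014, 0.0013, -0.0008]]}
```

>>> apply_moves(claw=[-1,-1,-1,-1,-1], travel=[[0,-0.0044,0.003],[0,-0.0089,0.006],[0,-0.0133,0.009],[0,-0.0178,0.0125],[0,-0.022,0.0155]], turn=[[0,0,0],[0,0,0],[0,0,0],[0,0,0],[0,0,0]])

```text
t: 15.47
tcp_pos: [0.4222, -0.0863, 0.2632]
tool_rot: [0.708, 0.706, -0.018, -0.015]
force: [-0.2, 0.4, 3.8]
finger_gap: 0.004
gripper_force: 1.5
```

```bash
python3 -c "
from st import *
bail();st()"
```

```text
bail 81 [123.9 124.9 125.5 126.3 127.4]
th 123.61 r 0.1461 y -0.086 lean 2.8 F [ 0.5 -1.7  2.4] 0.001007532844540831 1.1053017899394035 15.5167 [-0.44  0.21  1.79 -0.03  1.18 -0.43]
```

Tilt is about 1.73 rad, at the stop. I'll back off, rise clear and check.

>>> apply_moves(claw=[-1,-1,-1,-1,-1], travel=[[0,0.02,0],[0,0.04,0],[0,0.04,-0.04],[0,0.04,-0.09],[0,0.04,-0.14]], turn=[[0,0,0],[0,0,0],[0,0,0],[0,0,0],[0,0,0]])

```text
t: 15.93
tcp_pos: [0.4588, -0.0854, 0.3731]
tool_rot: [0.708, 0.706, -0.019, -0.018]
force: [-0.4, -1.3, -0.7]
finger_gap: 0.004
gripper_force: 0.0
```

>>> apply_moves(claw=[-1,-1,-1,-1,-1], travel=[[0.05,0,-0.01],[0.1,0,-0.02],[0.15,0,-0.03],[0.2,0,-0.03],[0.25,0,-0.03]], turn=[[0,0,0],[0,0,0],[0,0,0],[0,0,0],[0,0,0]])

```text
t: 16.35
tcp_pos: [0.461, 0.1158, 0.3967]
tool_rot: [0.708, 0.706, -0.018, -0.015]
force: [1.1, -0.0, 0.6]
finger_gap: 0.004
gripper_force: 0.0
```

>>> apply_moves(claw=[-1,-1,-1,-1,-1], travel=[[0.05,0,0],[0.1,0,0],[0.13,0,0],[0.13,0,0],[0.13,0,0]], turn=[[0,0,0],[0,0,0],[0,0,0],[0,0,0],[0,0,0]])

```text
t: 16.77
tcp_pos: [0.461, 0.219, 0.3953]
tool_rot: [0.707, 0.707, -0.019, -0.015]
force: [0.3, -1.0, -0.8]
finger_gap: -0.0
gripper_force: 0.0
```

```bash
python3 - <<'E'
from st import *
from h import *
from station import manip
d=bail();t=manip.snapshot("top");s,p,R=now();print(p,s["force"],s["qd"].round(3),s["t"])
ims=[cv2.resize(x["pixels"][y0:y0+120,x0:x0+104],(390,450),interpolation=cv2.INTER_CUBIC) for x,(x0,y0) in((d,(200,150)),(t,(262,160)))]
cv2.imwrite("pics/fin.png",np.clip(np.hstack(ims)*1.6,0,255).astype(np.uint8)[...,::-1])
# white balls
for n,x in(("s",d),("t",t)):
    P=cloud(x);h=cv2.cvtColor(x["pixels"],cv2.COLOR_RGB2HSV)
    m=((h[...,1]<70)&(h[...,2]>110)&(abs(P[...,0]-.417)<.1)&(abs(P[...,1]+.086)<.1)&(P[...,2]<.08)&(P[...,2]>.02)).astype(np.uint8)
    k,l,st_,c=cv2.connectedComponentsWithStats(m)
    print(n,[(P[l==i].mean(0).round(3).tolist(),int(st_[i,4])) for i in range(1,k) if st_[i,4]>8])
E
```

```text
bail 161 [125.  125.6 126.2 126.9 128. ]
[0.46147178 0.21740471 0.39572366] [-0.44828463 -0.18823677 -0.35807797] [-0.021 -0.007 -0.004  0.003  0.002  0.002] 16.8667
s [([0.378, -0.086, 0.05], 10)]
t [([0.378, -0.087, 0.052], 25)]
```

View pics/fin.png

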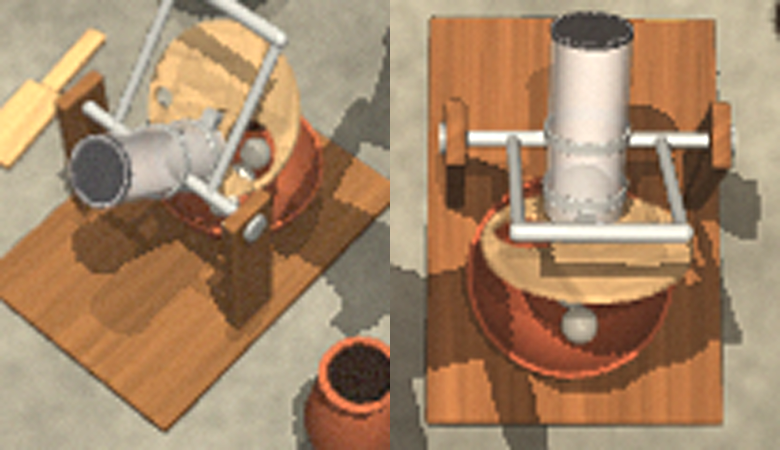

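The final picture shows the tube fully tipped, with the big ball behind the gate (top panel, (590,175)). One small ball is at (580,322) in the bowl. The scene panel shows ball-like spots at (255,153) and (240,185). I'll check where those are and whether everything is still.

>>> apply_moves(claw=[-1,-1,-1,-1,-1], travel=[[0,0,0],[0,0,0],[0,0,0],[0,0,0],[0,0,0]], turn=[[0,0,0],[0,0,0],[0,0,0],[0,0,0],[0,0,0]])

```text
t: 17.28
tcp_pos: [0.462, 0.2177, 0.3966]
tool_rot: [0.708, 0.706, -0.018, -0.015]
force: [0.0, 0.3, 0.2]
finger_gap: 0.004
gripper_force: 0.0
```

```bash
python3 - <<'E'
from st import *
from h import *
from station import manip
for n in("scene","top"):
    x=manip.snapshot(n);np.savez(f"{n}_f.npz",**x);P=cloud(x);h=cv2.cvtColor(x["pixels"],cv2.COLOR_RGB2HSV)
    # low-saturation spots anywhere in the stand area below z=.14
    m=((h[...,1]<75)&(abs(P[...,0]-.43)<.12)&(abs(P[...,1]+.086)<.085)&(P[...,2]<.14)&(P[...,2]>.02)).astype(np.uint8)
    k,l,s_,c=cv2.connectedComponentsWithStats(m)
    print(n,[(c[i].round(0).tolist(),np.median(P[l==i],0).round(3).tolist(),P[l==i][:,2].max().round(3),int(s_[i,4])) for i in range(1,k) if s_[i,4]>5])
    # bowl rim: reddish
    r=(h[...,0]<10)&(h[...,1]>130)&(abs(P[...,2]-.068)<.008)&(abs(P[...,0]-.42)<.12)&(abs(P[...,1]+.086)<.12)
    q=P[r];A=np.c_[2*q[:,:2],np.ones(len(q))];so=np.linalg.lstsq(A,(q[:,:2]**2).sum(1),rcond=None)[0];print(" rim",so[:2].round(4),np.sqrt(so[2]+so[0]**2+so[1]**2).round(4),len(q))
    print(" proj visible ball",proj(x,[.378,-.086,.04]).round(0))
x=dict(np.load("scene_f.npz"));P=cloud(x)
for v in range(186,204,2): print(v,[(u,P[v,u].round(3).tolist(),x["pixels"][v,u].tolist()) for u in(262,265,268)])
t0=dict(np.load("top0.npz"));P=cloud(t0);h=cv2.cvtColor(t0["pixels"],cv2.COLOR_RGB2HSV)
r=(h[...,0]<10)&(h[...,1]>130)&(abs(P[...,2]-.068)<.008)&(abs(P[...,0]-.42)<.12)&(abs(P[...,1]+.086)<.12)
q=P[r];A=np.c_[2*q[:,:2],np.ones(len(q))];so=np.linalg.lstsq(A,(q[:,:2]**2).sum(1),rcond=None)[0];print(" rim0",so[:2].round(4),np.sqrt(so[2]+so[0]**2+so[1]**2).round(4),len(q))
E
```

```text
scene [([267.0, 192.0], [0.387, -0.083, 0.046], np.float64(0.12), 66), ([254.0, 197.0], [0.48, -0.059, 0.135], np.float64(0.138), 6), ([262.0, 203.0], [0.433, -0.068, 0.04], np.float64(0.044), 6)]
 rim [ 0.4173 -0.079 ] 0.0771 73
 proj visible ball [[268. 190.]]
top [([304.0, 215.0], [0.458, -0.059, 0.138], np.float64(0.14), 11), ([312.0, 246.0], [0.381, -0.086, 0.049], np.float64(0.059), 75)]
 rim [ 0.4174 -0.0782] 0.0774 261
 proj visible ball [[312. 247.]]
186 [(262, [0.471, -0.031, 0.209], [132, 131, 125]), (265, [0.367, -0.112, 0.033], [84, 44, 29]), (268, [0.363, -0.101, 0.038], [84, 54, 42])]
188 [(262, [0.474, -0.029, 0.204], [123, 122, 117]), (265, [0.384, -0.097, 0.051], [86, 79, 71]), (268, [0.379, -0.087, 0.054], [126, 122, 109])]
190 [(262, [0.474, -0.029, 0.193], [85, 78, 75]), (265, [0.39, -0.092, 0.049], [93, 89, 80]), (268, [0.384, -0.083, 0.051], [109, 106, 96])]
192 [(262, [0.39, -0.107, 0.024], [74, 45, 32]), (265, [0.39, -0.092, 0.038], [87, 84, 75]), (268, [0.388, -0.08, 0.046], [99, 94, 85])]
194 [(262, [0.406, -0.093, 0.041], [86, 79, 72]), (265, [0.4, -0.083, 0.043], [83, 78, 71]), (268, [0.391, -0.077, 0.039], [80, 73, 64])]
196 [(262, [0.454, -0.049, 0.121], [144, 118, 81]), (265, [0.408, -0.077, 0.045], [162, 157, 140]), (268, [0.387, -0.081, 0.019], [67, 37, 27])]
198 [(262, [0.457, -0.046, 0.116], [143, 116, 79]), (265, [0.455, -0.035, 0.123], [147, 118, 81]), (268, [0.452, -0.025, 0.129], [144, 115, 77])]
200 [(262, [0.461, -0.043, 0.111], [138, 112, 77]), (265, [0.46, -0.031, 0.12], [135, 112, 76]), (268, [0.482, 0.002, 0.175], [128, 102, 69])]
202 [(262, [0.431, -0.071, 0.04], [150, 135, 115]), (265, [0.411, -0.075, 0.013], [121, 64, 39]), (268, [0.49, 0.008, 0.179], [114, 76, 45])]
 rim0 [ 0.4165 -0.0782] 0.0768 362
```

I can make out three separate balls low in the bowl, near x = 0.38, 0.41 and 0.43, all still. The bowl has not moved, the tilt is about 1.73 rad, and the robot is clear. Handing in.

```bash
python3 -c "
from station import manip
print(manip.sign_off())"
```

```text
the job is handed in; nothing more can be done
None
```

I turned the disc to its middle hole and tipped the tube to its stop; at hand-in the three small balls were in the bowl, the big ball was still in the tube and the robot was clear. No verdict came back, and the gripper slipped off the handle partway, so I finished the swing by pushing the bar from behind with shut fingers.

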